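Open the fold-down writing flap of the bench hutch

ROBOT

A 6-joint arm with a two-finger parallel gripper is mounted at the origin on a cart in front of the work surface, level with it; the furniture and walls round the work are solid. World frame = base frame: x ahead of the robot, y to its left, z up, the work surface at z = 0. Lengths are in mm, angles in rad, forces in N, time in s.
With the tool pointing down it reaches from about 425 to 950 mm from the base axis. Payload 3.5 kg.
Tool frame: the origin (TCP) lies between the finger pads; the fingertips stand 17 mm ahead of it and the grasp point (between the pads) lies 2 mm behind it; z points along the fingers, y is the direction in which the jaws open and shut (so a half turn about z gives the same grasp; the last joint's range is limited). The gripper opens to 85 mm and grips with 20 to 120 N. Pads are 22 mm wide; open, the fingers measure 114 mm over their backs; the gripper's body (76 mm by 85 mm) begins 54 mm behind the grasp point. The pads swing forward as they close: fully open they stand 13 mm farther back than shut.
Start: joints at [1.039, 0.286, 1.577, -0, 1.279, -0.15], TCP at [251.462, 626.397, 226.325] pointing down, gripper open.
Joint ranges: [-2.77, 2.77], [-0.9, 2.22], [0.21, 2.48], [-1.53, 4.67], [0.24, 2.81], [-2.84, 2.84]. Speed limits (rad/s): [2.79, 2.79, 3.14, 3.14, 3.14, 3.14].

INTERFACE

Orientations are given as a 3x3 rotation matrix whose columns are the frame's x, y, z axes.
In Python, from cell import read_state, grab_frame, job_done gives the robot as it stands. The module is installed in compiled form; this text tells all that it offers.
- The arm moves only by the tool move_arm, never from a script. Its argument "plan" is one flat list of numbers, 7 for each row, row after row: the shift along the tool's x, y, z in cm, then the turn, a rotation vector about the tool's x, y, z in units of 5 degrees (1.0 is 5 degrees), then the opening, from 0 (shut) to 1 (fully open). A call has 1 to 20 rows; each row shifts and turns the commanded pose from where the row before left it, along the tool's axes as they then stand; what a row does not reach is not made up. A row lasts 1/10 s, in which the tool goes at most 50 mm and 8.59 degrees, less where a joint would pass 70% of its speed; a pose out of reach is approached as far as the arm can. A call with a gripper value outside its range is refused whole. The fingers move at their own pace and stop on an object; the grip force is fixed at half the most. Time passes only in rows, so rows that do not move let the fingers close. It gives the time, the measured TCP pose, the force and the opening at its end, in the units of the state.
- read_state(): the state, without advancing time (a new reading comes with each control period).
- grab_frame(name): name is "scene" or "top" or "wrist"; returns a dict with "pixels" (480x640x3 uint8, red, green, blue), "mtx" (3x3 intrinsics, pixels), "k1" (the pictures are not rectified: a ray, as slopes to the right and down, at radius r is drawn at 1 + k1 r^2 times it, then the intrinsics apply), "rvec" (rotation vector, rad) and "tvec" (3), from world to camera coordinates, as OpenCV has them; the wrist camera has in their place "hand_eye" (4x4, takes a point from camera to tool coordinates, whose origin is the TCP and whose axes are the flange's). Camera axes: x right, y down, z forward; pixel columns grow to the right and rows downward; lengths in mm; the calibration is good to about 2 mm. A picture is of the moment at which its call begins: read the wrist's pose just before it. There is no depth.
- job_done(): hands the job in, once; it reports no verdict.
The state is a dict: "time_s": time; "joints": joint angles; "qd": joint speeds; "effort": joint torques, N m; "ee_pos": TCP position; "tool_rot": TCP orientation; "force": force on the tool from outside, world axes, zero at the start; "wrist_torque": the same for the moment, N m; "width": opening from 0.0 (shut) to 1.0 (fully open).
Only numpy, scipy, OpenCV 4.12 (cv2) and the standard library are available. Lean on these libraries where they do the work, as an engineer would, in place of code of your own. Each camera call takes 0.05 s, during which the arm holds its last target.

TASK

The small hutch behind the laptop has a fold-down writing flap that needs its two slide-out supports. With the flap still up, pull both supports fully out, then lower the flap gently until it rests level on them, and let go. Leave the two pots standing inside the hutch where they are.

Things in the scene. Friction and masses are not known exactly. Their poses are not given: they have to be found in the camera images.
- hutch: White fixed hutch behind the laptop, 228 wide (y), 194 deep (x), 432 mm high; origin on the cabinet top under the middle of its front plane; x into the hutch, y left, z up. Open compartment: floor at z 253, roof underside z 416; roof edge 25 mm behind the front plane, so tilt the tool about 40 degrees, reaching forward and down. It overhangs the laptop screen (top at z 222).
- flap (a joint): Angle of the grey flap, rad: 0 upright (closing the lower half of the compartment's front), 1.57 level towards the robot; it swings on past level if unsupported. Starts at 0 to 0.1. Board 200 wide x 66 high x 10 mm, 0.2 kg. The hinge has little friction: beyond about 0.3 rad the flap falls if let go.
- flap_hinge (a point): Middle of the flap's hinge line (it runs along the hutch's y), on the front plane of the hutch, 253 mm above the cabinet top; fixed to the hutch.
- flap_pull (a point): Centre of the flap's aluminium pull: a round bar, 18 mm diameter, 16 mm long, lying along the hutch's y, on a 10 mm wide neck 28 mm beyond the middle of the flap's free edge; 94 mm from the hinge line (upright: also 5 mm in front of it). Pinched by its two flat ends (16 mm apart) it turns between the fingers as the flap swings.
- support_left (a joint): How far the left (+y) support is out, in m: 0 = pushed in, 0.065 = fully out (stop). It slides straight out along the hutch's -x, with about 1.5 N friction, and stays where it is left; it starts in or up to 15 mm out.
- support_right (a joint): The same for the right (-y) support.
- support_left_pull (a point): Centre of the left support's aluminium pull: a round bar, 18 mm diameter, 16 mm long, along the hutch's y, 34 mm in front of the rail's end, at z 225, 85 mm left of the hutch's middle. The rail is 14 mm wide and 16 high, its top at z 243, where the level flap's underside lies; pushed in, its end is flush with the hutch's front plane.
- support_right_pull (a point): The same for the right support, 85 mm to the right of the hutch's middle.
- pot_a: Loose specimen pot, 49 mm wide and 65 mm high, standing in the left half of the compartment, its centre 90 mm or more behind the front plane; origin under its centre.
- pot_b: Loose specimen pot like it, standing in the right half of the compartment; origin under its centre.

How it is judged (in metres and radians):
On the way:
1. both supports are pulled out (at least 55 of 65 mm) while the flap is still up (value of joint each of support_left, support_right above 0.055 m and value of joint flap below 0.6 rad), for 0.2 s.
At the end, for the whole second after the job is handed in: Both supports are at least 55 mm out, the flap lies at rest level on them (joint 1.50 to 1.65 rad), and both pots stand within 20 mm of where they were (value of joint each of support_left, support_right above 0.055 m and value of joint flap between 1.5 and 1.65 rad and velocity of joint flap between -0.1 and 0.1 rad/s and distance of each of pot_a, pot_b from where it was at the start of the episode below 0.02 m); the robot touches nothing.
It fails at once if the flap is lowered (beyond 0.6 rad) before both supports are out (50 mm) (value of joint flap above 0.6 rad and value of joint any of support_left, support_right below 0.05 m).
It fails at once if the flap drops instead of being lowered (faster than 6 rad/s) (velocity of joint flap above 6 rad/s).
It fails at once if a pot in the hutch is knocked (moved over 20 mm) (distance of any of pot_a, pot_b from where it was at the start of the episode above 0.02 m).
It also fails if it takes over 46 s, if anything falls off the work surface, if the arm or the gripper's body presses on something with over 40 N, if the wrist force passes 120 N, or if a joint passes its speed limit or range.

## Working session

There is one attempt and no reset: what is moved stays moved. The work goes in short steps, Python scripts to look and compute and a tool call to move; the robot and the scene stay as the last step left them, time stands still between calls to the robot, and variables do not carry over. Pictures are saved under pics/ and viewed, and the job is handed in when it is done.

Besides the shell and the picture viewer there is one more tool, called after "Request:" as name(argument=value, ...) on one line, values as JSON. move_arm: Moves the arm, as the interface text tells. Its arguments: {"type":"object","properties":{"plan":{"type":"array","items":{"type":"number"}}},"required":["plan"]}

```bash
mkdir -p pics
python3 - <<'E'
from cell import *
import cv2
s=read_state();print({k:(v if not hasattr(v,'tolist') else v.tolist()) for k,v in s.items()})
for n in("scene","top","wrist"):
    f=grab_frame(n);cv2.imwrite(f"pics/{n}0.png",f["pixels"][:,:,::-1]);print(n,{k:v for k,v in f.items() if k!="pixels"})
E
```

```text
{'time_s': 0.0, 'joints': [1.0390232886672737, 0.2872111358321504, 1.5782073168331243, 3.4991225432651466e-05, 1.2786344201711963, -0.149988963418414], 'qd': [-0.001233627146820241, 0.0008957363962574376, -0.0005756565740023221, 1.0812314239432453e-05, -0.0012651951173127257, 0.0012356721570958402], 'effort': [-0.0008314783008245286, -40.59584856033325, -29.26387131214142, -9.157916792901233e-05, 0.005597991112153977, 1.696051640465157e-05], 'ee_pos': [251.09314089818778, 625.8166570921044, 224.9004893841719], 'tool_rot': [[-0.9279973820872299, 0.3725845269642665, -0.0012763643921032254], [0.37258649768065666, 0.9279950846117758, -0.002103492915386135], [0.0004007309691934825, -0.0024275920573353254, -0.9999969731011656]], 'force': [-0.7894459044962014, -0.634956620340389, 0.14716121075118427], 'wrist_torque': [-0.004369182632134222, -0.004674054164372003, 0.0037646784479320934], 'width': 1.0006988724630546}
scene {'mtx': array([[478.36857882,   0.        , 322.60626292],
       [  0.        , 478.36857882, 236.98120705],
       [  0.        ,   0.        ,   1.        ]]), 'k1': 0.0
[... 300 characters left out ...]
), 'k1': -0.10112052322592421, 'rvec': array([ 2.21297578, -1.86468896,  0.29612269]), 'tvec': array([-281.57544383,  672.70503698,  867.49458363])}
wrist {'mtx': array([[431.57858912,   0.        , 315.61810485],
       [  0.        , 431.57858912, 236.89346489],
       [  0.        ,   0.        ,   1.        ]]), 'k1': -0.016469042474220895, 'hand_eye': array([[-1.37596280e-03, -9.64373920e-01, -2.64539314e-01,
         6.64705028e+01],
       [ 9.99999053e-01, -1.32737982e-03, -3.62407428e-04,
        -3.22562384e-01],
       [-1.64787634e-06, -2.64539562e-01,  9.64374834e-01,
        -1.48588790e+02],
       [ 0.00000000e+00,  0.00000000e+00,  0.00000000e+00,
         1.00000000e+00]])}
```

View pics/scene0.png

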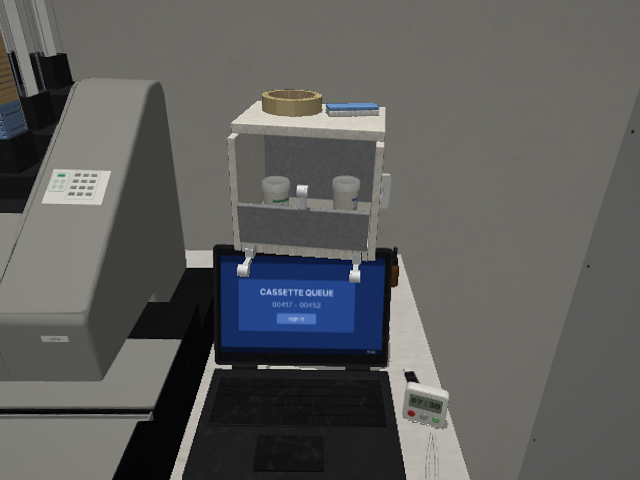

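View pics/top0.png

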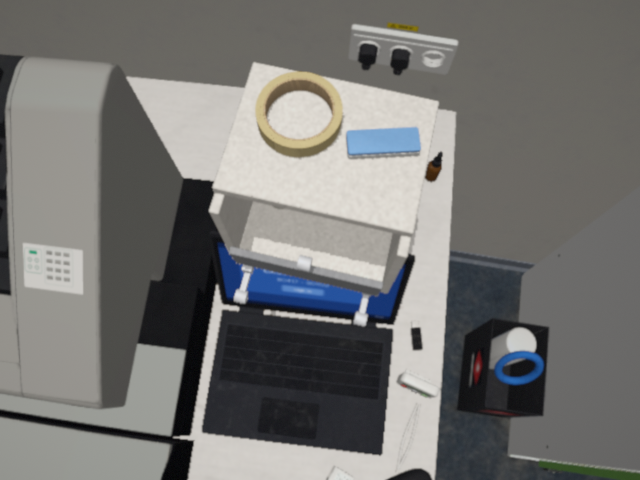

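View pics/wrist0.png

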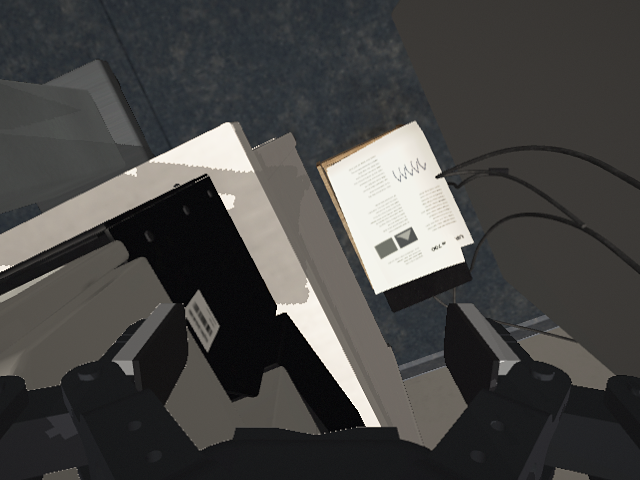

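Run:
```python
import cv2
a=cv2.imread('pics/scene0.png')[80:300,215:405];cv2.imwrite('pics/sc_z.png',cv2.resize(a,None,fx=2.7,fy=2.7,interpolation=cv2.INTER_CUBIC)[:600])
a=cv2.imread('pics/top0.png')[180:340,200:430];cv2.imwrite('pics/top_z.png',cv2.resize(a,None,fx=3.4,fy=3.4,interpolation=cv2.INTER_CUBIC))
```

```text
(no output)
```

View pics/sc_z.png

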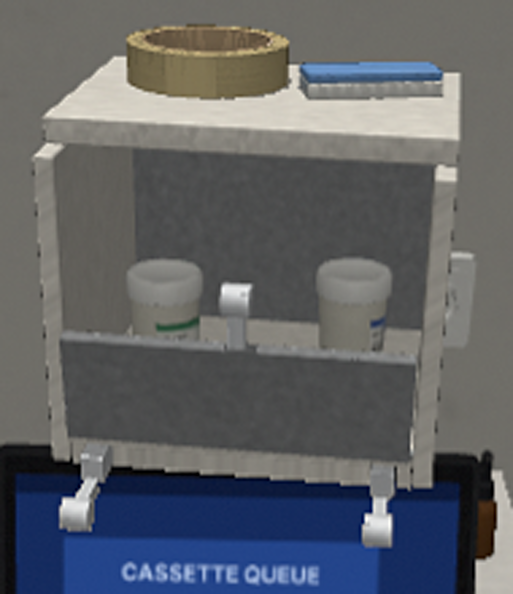

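View pics/top_z.png

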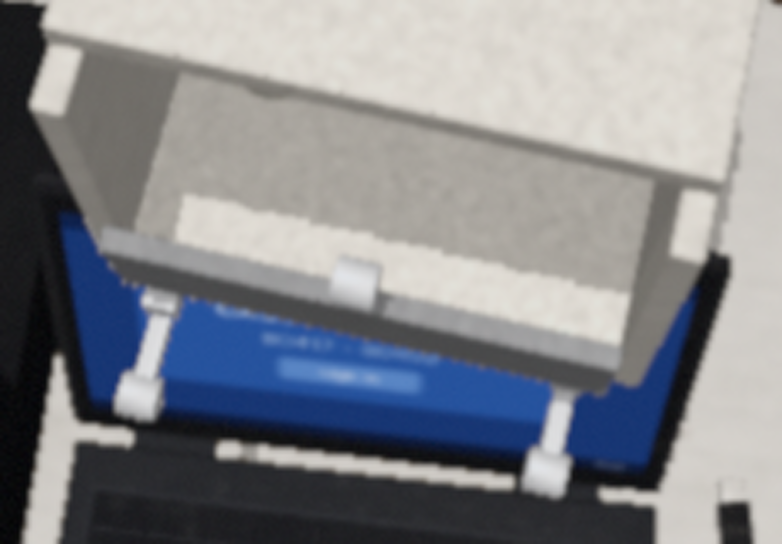

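```bash
cat > h.py <<'E'
import numpy as np, cv2
from cell import *
def ray(f,uv):
    K=f["mtx"];k=f["k1"]
    p=cv2.undistortPoints(np.array([[uv]],float),K,np.array([k,0,0,0.]))[0,0]
    d=np.array([p[0],p[1],1.])
    if "rvec" in f:
        R=cv2.Rodrigues(np.array(f["rvec"]))[0];return -R.T@f["tvec"],R.T@d/np.linalg.norm(d)
    s=f["s"];X=np.array(s["tool_rot"]);E=f["hand_eye"]
    return X@E[:3,3]+s["ee_pos"],X@E[:3,:3]@d/np.linalg.norm(d)
def tri(*rays):
    A=0;b=0
    for o,d in rays:
        P=np.eye(3)-np.outer(d,d);A=A+P;b=b+P@o
    x=np.linalg.solve(A,b)
    return x,[np.linalg.norm((np.eye(3)-np.outer(d,d))@(x-o)) for o,d in rays]
def planez(r,z):
    o,d=r;return o+d*(z-o[2])/d[2]
def proj(f,P):
    P=np.array(P,float)
    if "rvec" in f: R=cv2.Rodrigues(np.array(f["rvec"]))[0];c=P@R.T+f["tvec"]
    else:
        s=f["s"];X=np.array(s["tool_rot"]);E=f["hand_eye"];t=(P-s["ee_pos"])@X;c=(t-E[:3,3])@E[:3,:3]
    q=c[:,:2]/c[:,2:];q=q*(1+f["k1"]*(q**2).sum(1,keepdims=True))
    return q*f["mtx"][0,0]+f["mtx"][:2,2]
def grab(n):
    s=read_state();f=grab_frame(n);f["s"]=s;return f
E
python3 - <<'E'
from h import *
np.set_printoptions(precision=1,suppress=True)
S=grab("scene");T=grab("top")
pts={'L':((77,514),(138,397)),'R':((377,529),(547,473)),'F':((237,299),(355,282)),'postL':((36,155),(32,105)),'postR':((457,180),(705,262)),'flapbotL':((69,440),None)}
for n,(a,b) in pts.items():
    if b is None: continue
    a=np.array(a)/2.7+[215,80];b=np.array(b)/3.4+[200,180]
    print(n,*tri(ray(S,a),ray(T,b)))
E
```

```text
L [573.5 -76.  223.6] [np.float64(0.8572415569355911), np.float64(0.8572415569355524)]
R [ 570.6 -247.1  224.6] [np.float64(0.11404424694259567), np.float64(0.11404424694257759)]
F [ 604.3 -163.9  346.2] [np.float64(0.6054086275149815), np.float64(0.6054086275149971)]
postL [627.4 -52.5 414.9] [np.float64(1.134825414099536), np.float64(1.1348254140995337)]
postR [ 611.5 -278.5  414.8] [np.float64(0.16629159977363434), np.float64(0.16629159977353752)]
```

Run:
```python
from h import *
np.set_printoptions(precision=0,suppress=True)
S=grab("scene");T=grab("top")
for n,a,b in [('keypadTR',(111,170),(83,248)),('keypadBL',(42,204),(23,291)),('machTopBackR',(160,83),(112,66)),('machFrontBotR',(98,380),(98,405)),('scr left top',(216,247),(213,228)),('scr right bot',(390,366),(378,322)),('scr left bot',(216,362),(219,305)),('tapetop',(292,95),(299,105)),('timer',(425,402),(418,384))]:
    print(n,*tri(ray(S,a),ray(T,b)))
for uv in[(216,247),(396,262)]: print('scr z222',planez(ray(S,uv),222))
for uv in[(216,362),(390,366)]: print('scr z15',planez(ray(S,uv),15))
print(-cv2.Rodrigues(S['rvec'])[0].T@S['tvec'],-cv2.Rodrigues(T['rvec'])[0].T@T['tvec'])
```

```text
keypadTR [568.  97. 378.] [np.float64(0.4060631316332499), np.float64(0.4060631316332765)]
keypadBL [510. 168. 349.] [np.float64(1.7890158453698533), np.float64(1.7890158453698366)]
machTopBackR [767.  89. 463.] [np.float64(0.8329934869218483), np.float64(0.8329934869217679)]
machFrontBotR [394.  91. 164.] [np.float64(16.344641527197844), np.float64(16.344641527197894)]
scr left top [671. -10. 209.] [np.float64(0.5908397622210908), np.float64(0.5908397622211528)]
scr right bot [ 607. -304.   21.] [np.float64(17.29612702997874), np.float64(17.296127029978653)]
scr left bot [591. -11.  23.] [np.float64(3.905283351101417), np.float64(3.9052833511014033)]
tapetop [ 756. -133.  454.] [np.float64(0.6634013437442685), np.float64(0.6634013437443137)]
timer [ 514. -367.   34.] [np.float64(0.2762554860244229), np.float64(0.27625548602433575)]
scr z222 [647. -16. 222.]
scr z222 [ 624. -315.  222.]
scr z15 [600. -13.  15.]
scr z15 [ 613. -322.   15.]
[ -53. -218.  605.] [ 418. -209. 1032.]
```

```bash
cat >> h.py <<'E'
from scipy.spatial.transform import Rotation as Ro, Slerp
YAW=-np.arctan2(15.9,226.);ORG=np.array([619.5,-165.5,0])
HX=np.array([np.cos(YAW),np.sin(YAW),0]);HY=np.array([-np.sin(YAW),np.cos(YAW),0]);HZ=np.array([0,0,1.])
def W(x,y,z): return ORG+x*HX+y*HY+z*HZ
def L(p): q=np.array(p)-ORG;return np.array([q@HX,q@HY,q[2]])
def tilt(deg):
    a=np.radians(deg);z=np.sin(a)*HX-np.cos(a)*HZ;return np.c_[np.cross(HY,z),HY,z]
def plan(wps,start=None):
    """wps: (pos,R,nrows,grip)"""
    if start is None:
        s=read_state();start=(np.array(s["ee_pos"]),np.array(s["tool_rot"]))
    p,R=start;out=[]
    for P,Q,n,g in wps:
        p0,R0=p,R;sl=Slerp([0,1],Ro.from_matrix([R0,Q]))
        for i in range(1,n+1):
            tp=p0+(np.array(P)-p0)*i/n
            tR=sl(i/n).as_matrix()
            d=R.T@(tp-p)/10; r=Ro.from_matrix(R.T@tR).as_rotvec()*180/np.pi/5
            row=np.r_[np.round(d,2),np.round(r,2),g]
            out.append(row)
            p=p+R@row[:3]*10;R=R@Ro.from_rotvec(row[3:6]*5*np.pi/180).as_matrix()
    print(len(out),"rows");print(", ".join("%g"%(v+0) for r in out for v in r))
    return p,R
E
python3 - <<'E'
from h import *
s=read_state();R0=np.array(s['tool_rot']);p=np.array(s['ee_pos'])
T=tilt(40)
sl=Slerp([0,1],Ro.from_matrix([R0,T]))
w=[([231,577,450],R0,5,0.5)]
# arc
import math
N=15
for i in range(1,N+1):
    a=math.radians(68.2+(-16-68.2)*i/N); r=621+(470-621)*min(1,i/5)
    w.append(([r*math.cos(a),r*math.sin(a),450],R0,1,0.5))
e=plan(w);print(e)
E
```

```text
20 rows
0.01, -1.07, -4.48, 0, 0, 0, 0.5, 0.01, -1.07, -4.48, 0, 0, 0, 0.5, 0.01, -1.07, -4.48, 0, 0, 0, 0.5, 0.02, -1.07, -4.48, 0, 0, 0, 0.5, 0.01, -1.06, -4.48, 0, 0, 0, 0.5, -5.77, -3.35, 0, 0, 0, 0, 0.5, -5.14, -3.81, 0, 0, 0, 0, 0.5, -4.45, -4.21, 0.01, 0, 0, 0, 0.5, -3.75, -4.53, 0, 0, 0, 0, 0.5, -3.01, -4.76, 0, 0, 0, 0, 0.5, -3.96, -2.35, 0, 0, 0, 0, 0.5, -3.7, -2.73, 0, 0, 0, 0, 0.5, -3.42, -3.09, 0, 0, 0, 0, 0.5, -3.1, -3.4, 0, 0, 0, 0, 0.5, -2.76, -3.68, 0.01, 0, 0, 0, 0.5, -2.38, -3.94, 0, 0, 0, 0, 0.5, -1.98, -4.16, 0, 0, 0, 0, 0.5, -1.57, -4.33, 0, 0, 0, 0, 0.5, -1.13, -4.46, 0, 0, 0, 0, 0.5, -0.7, -4.55, 0.01, 0, 0, 0, 0.5
(array([ 451.80607058, -129.59521157,  449.97156187]), array([[-9.28003663e-01,  3.72570911e-01, -3.41974593e-04],
       [ 3.72571039e-01,  9.28003561e-01, -4.59147387e-04],
       [ 1.46288680e-04, -5.53500287e-04, -9.99999836e-01]]))
```

Run:
```python
from h import *
import math
s=read_state();R0=np.array(s['tool_rot'])
w=[([231,577,450],R0,5,0.5)]
N=22
for i in range(1,N+1):
    a=math.radians(68.2+(-16-68.2)*i/N); r=621+(470-621)*min(1,i/10)
    w.append(([r*math.cos(a),r*math.sin(a),450],R0,1,0.5))
e=plan(w[:16])
```

```text
20 rows
0.01, -1.07, -4.48, 0, 0, 0, 0.5, 0.01, -1.07, -4.48, 0, 0, 0, 0.5, 0.01, -1.07, -4.48, 0, 0, 0, 0.5, 0.02, -1.07, -4.48, 0, 0, 0, 0.5, 0.01, -1.06, -4.48, 0, 0, 0, 0.5, -4.03, -1.7, 0, 0, 0, 0, 0.5, -3.83, -1.89, 0, 0, 0, 0, 0.5, -3.59, -2.13, 0, 0, 0, 0, 0.5, -3.35, -2.35, 0, 0, 0, 0, 0.5, -3.08, -2.53, 0.01, 0, 0, 0, 0.5, -2.81, -2.69, 0, 0, 0, 0, 0.5, -2.54, -2.84, 0, 0, 0, 0, 0.5, -2.25, -2.95, 0, 0, 0, 0, 0.5, -1.97, -3.04, 0, 0, 0, 0, 0.5, -1.68, -3.1, 0, 0, 0, 0, 0.5, -2.4, -2.02, 0, 0, 0, 0, 0.5, -2.26, -2.18, 0, 0, 0, 0, 0.5, -2.11, -2.33, 0, 0, 0, 0, 0.5, -1.95, -2.45, 0.01, 0, 0, 0, 0.5, -1.78, -2.59, 0, 0, 0, 0, 0.5
```

Request:
move_arm(plan=[0,-1.1,-4.5,0,0,0,0.5,0,-1.1,-4.5,0,0,0,0.5,0,-1.1,-4.5,0,0,0,0.5,0,-1.1,-4.5,0,0,0,0.5,0,-1.1,-4.5,0,0,0,0.5,-4.0,-1.7,0,0,0,0,0.5,-3.8,-1.9,0,0,0,0,0.5,-3.6,-2.1,0,0,0,0,0.5,-3.3,-2.3,0,0,0,0,0.5,-3.1,-2.5,0,0,0,0,0.5,-2.8,-2.7,0,0,0,0,0.5,-2.5,-2.8,0,0,0,0,0.5,-2.2,-2.9,0,0,0,0,0.5,-2.0,-3.0,0,0,0,0,0.5,-1.7,-3.1,0,0,0,0,0.5,-2.4,-2.0,0,0,0,0,0.5,-2.3,-2.2,0,0,0,0,0.5,-2.1,-2.3,0,0,0,0,0.5,-2.0,-2.4,0,0,0,0,0.5,-1.8,-2.6,0,0,0,0,0.5])

```text
time_s: 2.35
ee_pos: [462.7, 87.9, 451.3]
tool_rot: [[-0.928, 0.373, 0.0], [0.373, 0.928, 0.0], [-0.0, 0.0, -1.0]]
force: [0.1, 0.0, 0.7]
width: 0.502
```

Run:
```python
from h import *
s=read_state();R0=np.array(s['tool_rot']);T=tilt(40)
P=W(-140,0,370)
m=(np.array(s['ee_pos'])+P)/2;m[2]=430
Rm=Slerp([0,1],Ro.from_matrix([R0,T]))(0.5).as_matrix()
print(P,plan([(m,Rm,3,0.5),(P,T,4,0.5)]))
```

```text
7 rows
-1.78, -3.66, 0.71, -0.21, -1.32, -0.57, 0.5, -1.5, -3.76, 0.83, -0.21, -1.32, -0.57, 0.5, -1.21, -3.84, 0.92, -0.2, -1.32, -0.57, 0.5, -0.35, -2.96, 1.64, -0.16, -0.99, -0.43, 0.5, -0.11, -2.99, 1.62, -0.15, -1, -0.43, 0.5, 0.15, -3, 1.57, -0.16, -0.99, -0.43, 0.5, 0.4, -3.02, 1.51, -0.15, -0.99, -0.42, 0.5
[ 479.84519686 -155.67472845  370.        ] (array([ 479.84107321, -155.62675886,  370.03792479]), array([[-7.64155415e-01,  7.06998746e-02,  6.41145872e-01],
       [ 5.40971704e-02,  9.97497628e-01, -4.55189884e-02],
       [-6.42759673e-01, -9.94040302e-05, -7.66067878e-01]]))
```

Request:
move_arm(plan=[-1.8,-3.7,0.7,-0.21,-1.32,-0.57,0.5,-1.5,-3.8,0.8,-0.21,-1.32,-0.57,0.5,-1.2,-3.8,0.9,-0.2,-1.32,-0.57,0.5,-0.3,-3.0,1.6,-0.16,-0.99,-0.43,0.5,-0.1,-3.0,1.6,-0.15,-1.0,-0.43,0.5,0.1,-3.0,1.6,-0.16,-0.99,-0.43,0.5,0.4,-3.0,1.5,-0.15,-0.99,-0.42,0.5])

```text
time_s: 3.05
ee_pos: [478.8, -156.1, 371.4]
tool_rot: [[-0.761, 0.07, 0.645], [0.051, 0.998, -0.047], [-0.647, -0.003, -0.763]]
force: [0.9, 0.7, -1.2]
width: 0.503
```

Run:
```python
from h import *
f=grab("wrist");cv2.imwrite("pics/w1.png",f["pixels"][:,:,::-1])
np.set_printoptions(precision=3,suppress=True)
s=f["s"];print(s["ee_pos"],s["tool_rot"],s["joints"])
print(proj(f,[[573.5,-76,223.6],[570.6,-247.1,224.6],[604.3,-163.9,346.2]]))
```

```text
[ 478.78  -156.061  371.395] [[-0.761  0.07   0.645]
 [ 0.051  0.998 -0.047]
 [-0.647 -0.003 -0.763]] [-0.725 -0.572  2.19   0.488  0.989 -2.386]
[[434.843 172.76 ]
 [205.039 181.763]
 [318.497 352.612]]
```

View pics/w1.png

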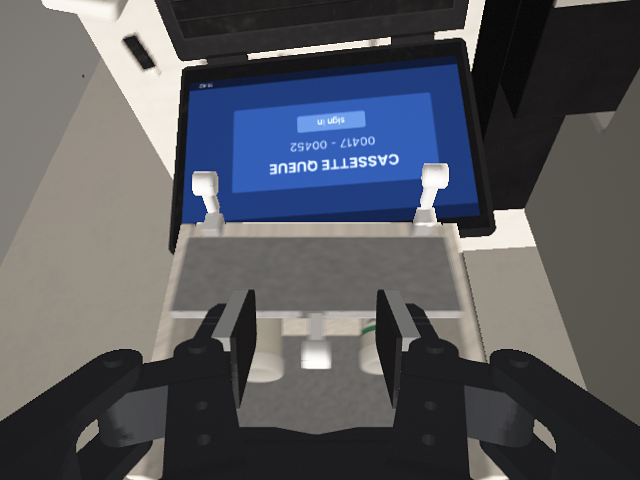

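Run:
```python
from h import *
np.set_printoptions(precision=1,suppress=True)
S=grab("scene");T=grab("top");w=grab("wrist")
for n,a,b,c in [('L',(77,514),(138,397),(435,176)),('R',(377,529),(547,473),(205,183)),('F',(237,299),(355,282),(316,354))]:
    a=np.array(a)/2.7+[215,80];b=np.array(b)/3.4+[200,180]
    x,e=tri(ray(S,a),ray(T,b),ray(w,c));print(n,x,np.array(e),L(x))
# pregrasp right
R=tilt(40)
x=np.array([570.6,-247.1,224.6])
plan([(x-R[:,2]*80,R,7,0.5)])
print(x-R[:,2]*80)
```

```text
L [573.4 -75.9 222.8] [1.1 1.  0.9] [-52.2  86.1 222.8]
R [ 570.3 -247.2  222.4] [2.1 0.8 2.6] [-43.4 -85.  222.4]
F [ 604.6 -164.7  344.2] [1.7 1.6 2.7] [-14.9  -0.3 344.2]
7 rows
0.26, -1.21, 1.36, 0, 0, -0.01, 0.5, 0.26, -1.21, 1.36, 0, -0.01, 0, 0.5, 0.26, -1.21, 1.36, -0.01, 0, -0.01, 0.5, 0.26, -1.21, 1.35, 0, 0, 0, 0.5, 0.26, -1.21, 1.36, 0, 0, -0.01, 0.5, 0.26, -1.21, 1.36, 0, -0.01, 0, 0.5, 0.27, -1.21, 1.36, 0, 0, -0.01, 0.5
[ 519.3 -243.5  285.9]
```

Request:
move_arm(plan=[0.3,-1.2,1.4,0,0,0,0.5,0.3,-1.2,1.4,0,0,0,0.5,0.3,-1.2,1.4,0,0,0,0.5,0.2,-1.2,1.4,0,0,0,0.5,0.3,-1.2,1.3,0,0,0,0.5,0.2,-1.2,1.3,0,0,0,0.5,0.3,-1.2,1.3,0,0,0,0.5])

```text
time_s: 3.95
ee_pos: [521.4, -241.3, 287.9]
tool_rot: [[-0.763, 0.068, 0.642], [0.051, 0.998, -0.045], [-0.644, -0.002, -0.765]]
force: [-0.4, 0.1, 0.4]
width: 0.498
```

```bash
cat > look.py <<'E'
import sys
from h import *
f=grab("wrist");cv2.imwrite(f"pics/{sys.argv[1]}.png",f["pixels"][:,:,::-1])
np.set_printoptions(precision=3,suppress=True)
s=f["s"];print(s["time_s"],s["ee_pos"],L(s["ee_pos"]),s["joints"],s["force"],s["width"]);print(s["tool_rot"])
print(proj(f,[[573.5,-76,223.6],[570.6,-247.1,224.6],[604.3,-163.9,346.2]]))
E
python3 look.py w2
```

```text
3.95 [ 521.436 -241.255  287.901] [-92.506 -82.45  287.901] [-0.81  -0.298  2.155  0.627  0.834 -2.637] [-0.361  0.063  0.391] 0.49783624954383043
[[-0.763  0.068  0.642]
 [ 0.051  0.998 -0.045]
 [-0.644 -0.002 -0.765]]
[[630.248 227.223]
 [312.548 237.701]
 [502.578 497.939]]
```

View pics/w2.png

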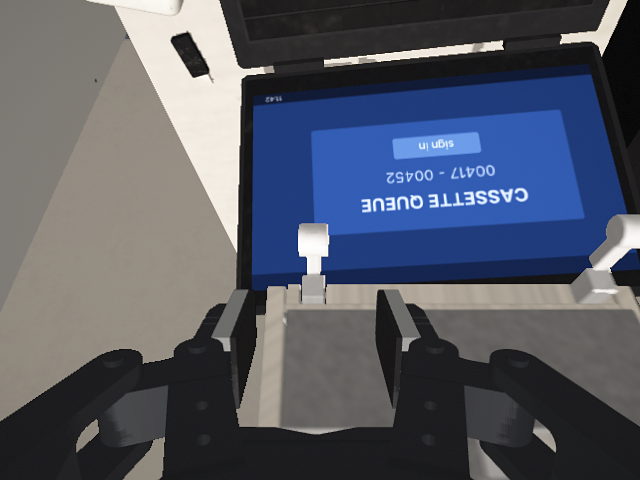

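Run:
```python
from h import *
R=tilt(40)
plan([(np.array([570.5,-247.2,224.8]),R,6,0.5)])
s=read_state()
for c in (0,np.pi/2,np.pi,-np.pi/2):
  j=s['joints'];M=Ro.from_euler('ZYZYZ',[j[0],j[1]+j[2],j[3],j[4],j[5]+c]).as_matrix();print(c,np.abs(M-s['tool_rot']).max()) if 0 else None
import itertools
for s4 in(1,-1):
 for s6 in (1,-1):
  for c in (0,np.pi/2,np.pi,-np.pi/2):
   M=Ro.from_euler('Z',j[0])*Ro.from_euler('Y',j[1]+j[2])*Ro.from_euler('Z',s4*j[3])*Ro.from_euler('Y',j[4])*Ro.from_euler('Z',s6*j[5]+c)
   print(s4,s6,c,np.abs(M.as_matrix()-s['tool_rot']).max())
```

```text
6 rows
0.01, -0.03, 1.3, 0, 0, 0, 0.5, 0.01, -0.02, 1.31, 0, -0.01, 0, 0.5, 0.01, -0.03, 1.3, 0, 0, 0.01, 0.5, 0.01, -0.02, 1.3, 0, 0, 0, 0.5, 0.01, -0.03, 1.3, 0.01, 0, 0, 0.5, 0.01, -0.03, 1.31, 0, -0.01, 0, 0.5Traceback (most recent call last):
  File "<stdin>", line 6, in <module>
  File "scipy/spatial/transform/_rotation.pyx", line 1413, in scipy.spatial.transform._rotation.Rotation.from_euler
ValueError: Expected axis specification to be a non-empty string of upto 3 characters, got ZYZYZ
```

Request:
move_arm(plan=[0,0,1.3,0,0,0,0.5,0,0,1.3,0,0,0,0.5,0,0,1.3,0,0,0,0.5,0,0,1.3,0,0,0,0.5,0,0,1.3,0,0,0,0.5,0,-0.1,1.2,0,0,0,0.5,0,0,0,0,0,0,0.5])

```text
time_s: 4.7
ee_pos: [569.1, -245.6, 224.9]
tool_rot: [[-0.766, 0.069, 0.639], [0.055, 0.998, -0.043], [-0.641, 0.002, -0.768]]
force: [0.3, 0.3, 0.3]
width: 0.5
```

```bash
python3 look.py w3
python3 - <<'E'
from h import *
s=read_state();j=s['joints']
for s4 in(1,-1):
 for s6 in (1,-1):
  for c in (0,np.pi/2,np.pi,-np.pi/2):
   M=Ro.from_euler('Z',j[0])*Ro.from_euler('Y',j[1]+j[2])*Ro.from_euler('Z',s4*j[3])*Ro.from_euler('Y',j[4])*Ro.from_euler('Z',s6*j[5]+c)
   e=np.abs(M.as_matrix()-s['tool_rot']).max()
   if e<.1:print(s4,s6,c,e)
E
```

```text
4.7 [ 569.075 -245.626  224.904] [-44.678 -83.467 224.904] [-0.74  -0.118  2.124  0.689  0.679 -2.687] [0.286 0.31  0.287] 0.49997761799890866
[[-0.766  0.069  0.639]
 [ 0.055  0.998 -0.043]
 [-0.641  0.002 -0.768]]
[[779.913 288.275]
 [313.726 304.054]
 [622.972 746.28 ]]
1 1 1.5707963267948966 6.245004513516506e-16
```

View pics/w3.png

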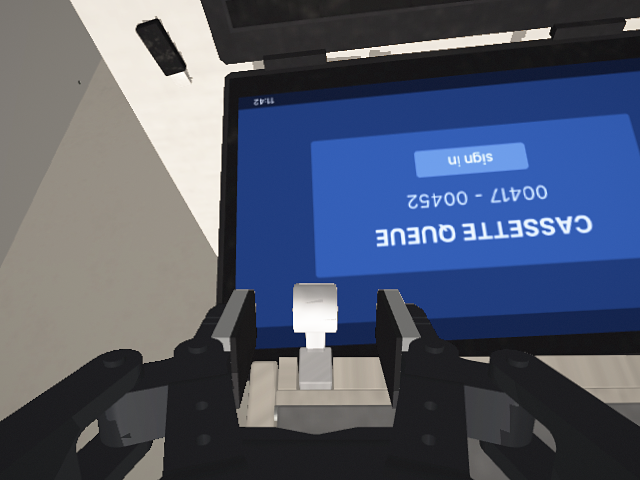

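```bash
cat > kin.py <<'E'
from h import *
from scipy.optimize import least_squares
D=[([1.0390232886672737,0.2872111358321504,1.5782073168331243,3.5e-05,1.2786344201711963,-0.149988963418414],[251.09314,625.81666,224.90049]),
([-0.725,-0.572,2.19,0.488,0.989,-2.386],[478.78,-156.061,371.395]),
([-0.81,-0.298,2.155,0.627,0.834,-2.637],[521.436,-241.255,287.901]),
([-0.74,-0.118,2.124,0.689,0.679,-2.687],[569.075,-245.626,224.904])]
def rot(j): return (Ro.from_euler('Z',j[0])*Ro.from_euler('Y',j[1]+j[2])*Ro.from_euler('Z',j[3])*Ro.from_euler('Y',j[4])*Ro.from_euler('Z',j[5]+np.pi/2)).as_matrix()
def fk(j,p):
    r0,h,a2,a3,e,lat,d=p
    q=j[1]+j[2];r=r0+a2*np.sin(j[1])+a3*np.sin(q)+e*np.cos(q);z=h+a2*np.cos(j[1])+a3*np.cos(q)-e*np.sin(q)
    R=rot(j);c,s=np.cos(j[0]),np.sin(j[0])
    return np.array([c*r-s*lat,s*r+c*lat,z])+R[:,2]*d,R
fit=least_squares(lambda p:np.concatenate([fk(j,p)[0]-x for j,x in D]+[0.02*(p-[0,300,430,400,0,101,250])]),[0,300,430,400,0,101,250])
PR=fit.x
LO=np.array([-2.77,-.9,.21,-1.53,.24,-2.84]);HI=np.array([2.77,2.22,2.48,4.67,2.81,2.84])
def ik(P,R,j0):
    def f(j):
        p,Q=fk(j,PR);return np.r_[(p-P)/100,Ro.from_matrix(Q.T@R).as_rotvec()]
    s=least_squares(f,j0);return s.x,np.abs(s.fun).max()
if __name__=="__main__":
    np.set_printoptions(precision=3,suppress=True)
    print(PR,fit.fun[:12].round(2))
    for side in(-85,85):
      for out in (0.010,.065):
        for t in (20,30,40,50):
          print(side,out,t,*ik(W(-34-out*1000,side,225),tilt(t),D[3][0]))
    for a in (.1,.5,.9,1.3,1.57):
       x=-94*np.sin(a)-5*np.cos(a);z=253+94*np.cos(a)-5*np.sin(a)
       print('flap',a,*ik(W(x,0,z),tilt(40),D[1][0]))
E
python3 kin.py
```

```text
[  0.171 240.025 442.543 572.167  19.977 100.931 254.19 ] [-0.08 -0.07  0.09 -0.1  -0.15 -0.19  0.07  0.02  0.    0.09  0.04  0.12]
-85 0.01 20 [-0.651  0.002  1.926  0.236  0.932 -2.266] 4.882849680143408e-13
-85 0.01 30 [-0.696 -0.065  2.027  0.425  0.789 -2.439] 7.08837433194276e-13
-85 0.01 40 [-0.742 -0.116  2.123  0.693  0.676 -2.692] 2.648440045049938e-10
-85 0.01 50 [-0.787 -0.144  2.21   1.047  0.62  -3.034] 3.3369929042237344e-12
-85 0.065 20 [-0.714 -0.117  2.039  0.255  0.952 -2.335] 1.1368683772161603e-15
-85 0.065 30 [-0.768 -0.188  2.137  0.451  0.829 -2.515] 7.901235221652314e-14
-85 0.065 40 [-0.825 -0.242  2.23   0.711  0.74  -2.762] 1.9895196601282807e-15
-85 0.065 50 [-0.881 -0.274  2.316  1.031  0.704 -3.069] 9.993073035730048e-13
85 0.01 20 [-0.347 -0.091  2.016  0.121  0.884 -1.908] 1.0231815394945442e-14
85 0.01 30 [-0.371 -0.171  2.122  0.232  0.7   -2.012] 6.694472176604905e-10
85 0.01 40 [-0.397 -0.236  2.225  0.428  0.521 -2.202] 5.378603873396059e-10
85 0.01 50 [-0.424 -0.279  2.32   0.82   0.371 -2.589] 1.4210854715202005e-15
85 0.065 20 [-0.381 -0.229  2.135  0.133  0.906 -1.947] 1.1368683772161603e-15
85 0.065 30 [-0.413 -0.318  2.239  0.252  0.738 -2.058] 2.842170943040401e-16
85 0.065 40 [-0.447 -0.394  2.341  0.447  0.578 -2.247] 2.2737367544323206e-15
85 0.065 50 [-0.482 -0.451  2.439  0.791  0.446 -2.584] 1.5229440464281652e-09
flap 0.1 [-0.551 -0.23   1.995  0.434  0.785 -2.267] 8.558345143683254e-11
flap 0.5 [-0.589 -0.309  2.081  0.462  0.795 -2.319] 7.935341272968799e-13
flap 0.9 [-0.623 -0.363  2.166  0.499  0.782 -2.381] 4.206412995699793e-14
flap 1.3 [-0.644 -0.375  2.237  0.543  0.741 -2.449] 1.9724666344700382e-13
flap 1.57 [-0.647 -0.354  2.27   0.577  0.698 -2.495] 6.332925295282621e-12
```

Request:
move_arm(plan=[0,-0.15,0.1,0,0,0,0,0,0,0,0,0,0,0,0,0,0,0,0,0,0,0,0,0,0,0,0,0])

```text
time_s: 5.15
ee_pos: [569.5, -246.2, 227.0]
tool_rot: [[-0.764, 0.068, 0.642], [0.055, 0.998, -0.041], [-0.643, 0.004, -0.766]]
force: [1.5, 5.5, 1.2]
width: 0.118
```

```bash
python3 look.py w4
```

```text
5.15 [ 569.524 -246.182  226.992] [-44.191 -83.99  226.992] [-0.742 -0.119  2.121  0.693  0.684 -2.69 ] [1.506 5.521 1.172] 0.11840570801302397
[[-0.764  0.068  0.642]
 [ 0.055  0.998 -0.041]
 [-0.643  0.004 -0.766]]
[[777.881 282.091]
 [315.091 298.426]
 [622.476 734.114]]
```

View pics/w4.png

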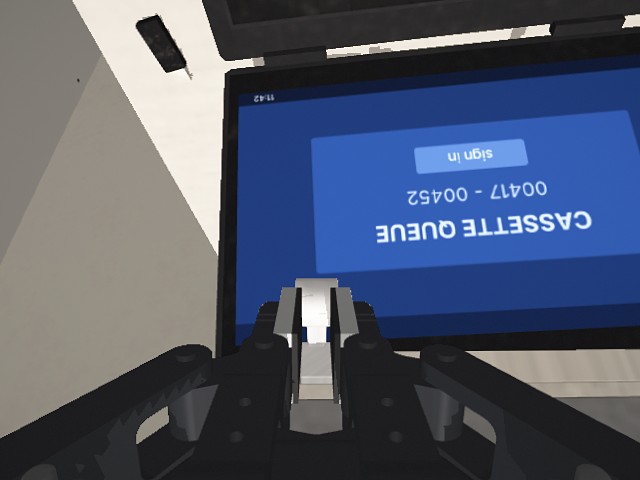

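```bash
python3 - <<'E'
import cv2
a=cv2.imread('pics/w4.png')[260:420,230:400];cv2.imwrite('pics/w4z.png',cv2.resize(a,None,fx=3.7,fy=3.7,interpolation=cv2.INTER_CUBIC))
E
python3 - <<'E'
from h import *
f=grab("scene");a=f["pixels"][:,:,::-1][150:330,200:420];cv2.imwrite('pics/s4z.png',cv2.resize(a,None,fx=3.3,fy=3.3,interpolation=cv2.INTER_CUBIC))
E
```

```text
(no output)
```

View pics/w4z.png

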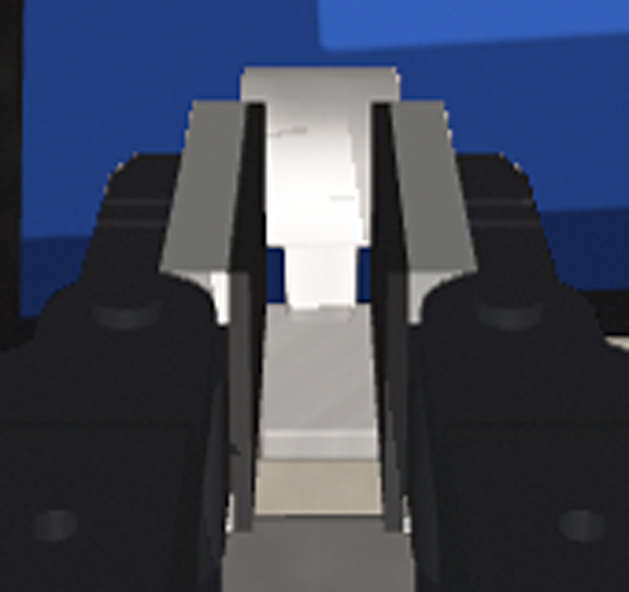

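View pics/s4z.png

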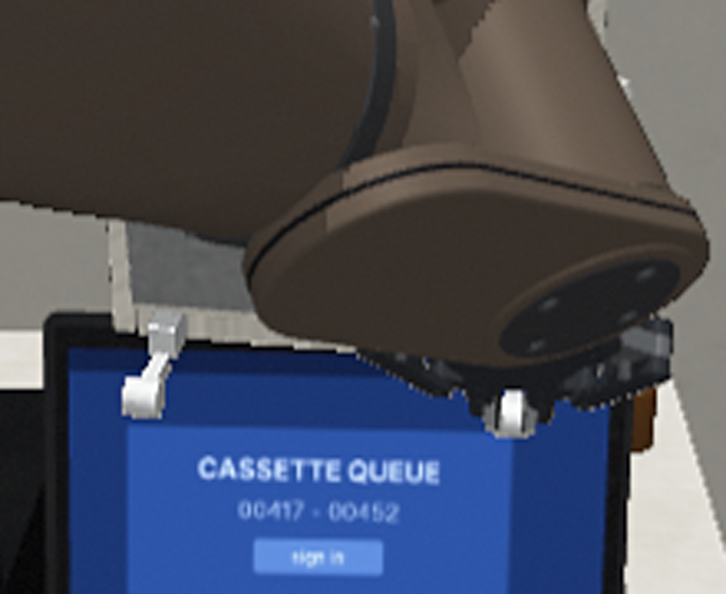

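Request:
move_arm(plan=[0,0,0,0,0,0,0,0,0,0,0,0,0,0,0,0,0,0,0,0,0])

```text
time_s: 5.55
ee_pos: [569.5, -246.2, 227.0]
tool_rot: [[-0.764, 0.068, 0.642], [0.055, 0.998, -0.041], [-0.643, 0.004, -0.766]]
force: [0.5, 4.2, 1.8]
width: 0.121
```

```bash
python3 look.py w5;python3 - <<'E'
import cv2
a=cv2.imread('pics/w5.png')[260:420,230:400];cv2.imwrite('pics/w5z.png',cv2.resize(a,None,fx=3.7,fy=3.7,interpolation=cv2.INTER_CUBIC))
E
```

```text
5.55 [ 569.518 -246.165  226.992] [-44.197 -83.974 226.992] [-0.742 -0.119  2.121  0.693  0.684 -2.69 ] [0.525 4.24  1.819] 0.12143449350743721
[[-0.764  0.068  0.642]
 [ 0.055  0.998 -0.041]
 [-0.643  0.004 -0.766]]
[[777.858 282.149]
 [315.048 298.432]
 [622.359 734.151]]
```

View pics/w5z.png

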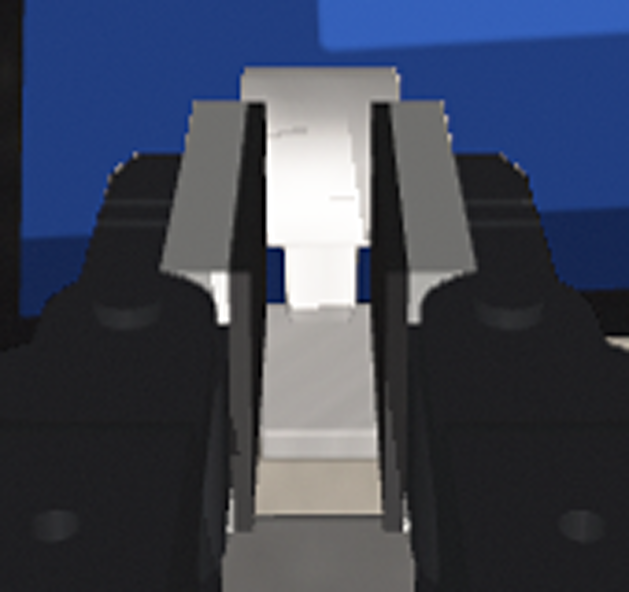

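Request:
move_arm(plan=[0.38,0,-0.32,0,0,0,0,0.69,0,-0.58,0,0,0,0,0.69,0,-0.58,0,0,0,0,0.69,0,-0.58,0,0,0,0,0.69,0,-0.58,0,0,0,0,0.69,0,-0.58,0,0,0,0,0.31,0,-0.26,0,0,0,0,0,0,0,0,0,0,0])

```text
time_s: 6.4
ee_pos: [515.1, -242.6, 227.0]
tool_rot: [[-0.764, 0.068, 0.642], [0.054, 0.998, -0.041], [-0.643, 0.003, -0.766]]
force: [-0.4, 6.3, 3.0]
width: 0.116
```

```bash
python3 look.py w6
python3 - <<'E'
from h import *
f=grab("top");a=f["pixels"][:,:,::-1][180:360,180:410];cv2.imwrite('pics/t6z.png',cv2.resize(a,None,fx=3.3,fy=3.3,interpolation=cv2.INTER_CUBIC))
E
```

```text
6.4 [ 515.129 -242.572  226.969] [-98.704 -84.207 226.969] [-0.825 -0.244  2.227  0.711  0.747 -2.758] [-0.392  6.349  3.029] 0.11567575299043573
[[-0.764  0.068  0.642]
 [ 0.054  0.998 -0.041]
 [-0.643  0.003 -0.766]]
[[677.942 338.184]
 [315.597 349.549]
 [539.755 680.728]]
```

View pics/w6.png

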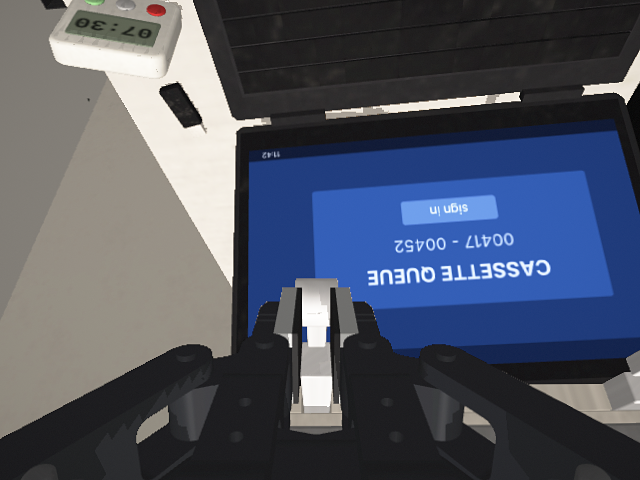

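View pics/t6z.png

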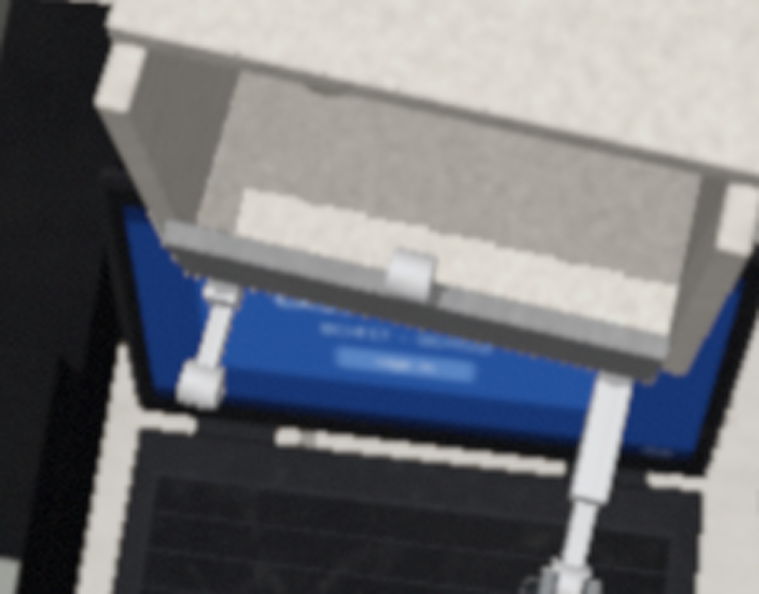

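Request:
move_arm(plan=[0,0,0,0,0,0,0.5,0,0,0,0,0,0,0.5,0,0,0,0,0,0,0.5,0,0,-1.0,0,0,0,0.5,0,0,-2.0,0,0,0,0.5,0,0,-2.0,0,0,0,0.5,0,1,-2.0,0,0,0,0.5])

```text
time_s: 7.2
ee_pos: [470.5, -232.0, 281.2]
tool_rot: [[-0.764, 0.072, 0.641], [0.055, 0.997, -0.047], [-0.643, -0.001, -0.766]]
force: [-0.2, -0.5, 0.4]
width: 0.498
```

```bash
python3 look.py w7
python3 - <<'E'
from h import *
T=tilt(40);P=np.array([573.4,-75.9,225]);A=P-T[:,2]*70
s=read_state();p=np.array(s['ee_pos']);e=plan([(A,T,6,.5),(P,T,6,.5)]);print(e[0])
f=grab("top");a=f["pixels"][:,:,::-1][180:360,180:410];cv2.imwrite('pics/t7z.png',cv2.resize(a,None,fx=3.3,fy=3.3,interpolation=cv2.INTER_CUBIC))
E
```

```text
7.2 [ 470.454 -231.969  281.178] [-144.014  -76.765  281.178] [-0.891 -0.427  2.259  0.642  0.899 -2.693] [-0.184 -0.47   0.418] 0.4982064825335421
[[-0.764  0.072  0.641]
 [ 0.055  0.997 -0.047]
 [-0.643 -0.001 -0.766]]
[[577.812 283.604]
 [304.683 292.356]
 [462.003 519.206]]
12 rows
-0.54, 2.7, 0.57, -0.01, 0.01, 0, 0.5, -0.54, 2.7, 0.57, 0, 0, 0.01, 0.5, -0.53, 2.7, 0.57, -0.01, 0.01, 0, 0.5, -0.54, 2.71, 0.57, -0.01, 0, 0, 0.5, -0.54, 2.7, 0.57, 0, 0.01, 0.01, 0.5, -0.53, 2.7, 0.57, -0.01, 0.01, 0, 0.5, 0, 0, 1.17, 0, 0, 0, 0.5, 0, 0, 1.16, 0, 0, 0, 0.5, 0, 0, 1.17, 0, 0, 0, 0.5, 0, 0, 1.17, 0, 0, 0, 0.5, -0.01, 0, 1.17, 0, 0, 0, 0.5, 0, 0, 1.16, 0, 0, 0, 0.5
[573.41589591 -75.86661372 225.0399559 ]
```

View pics/w7.png

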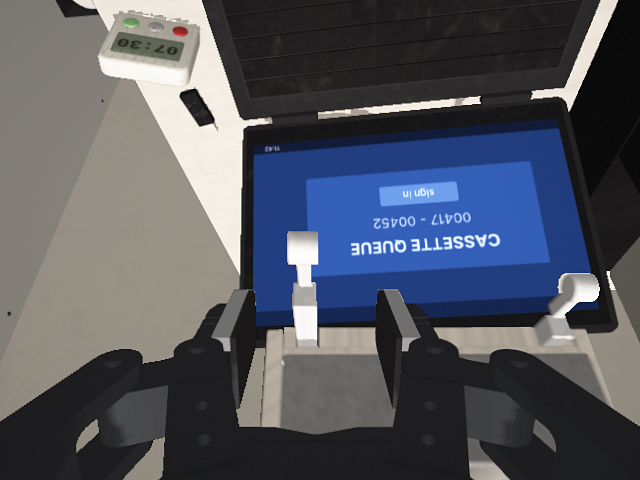

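Request:
move_arm(plan=[-0.5,2.7,0.6,0,0,0,0.5,-0.5,2.7,0.6,0,0,0,0.5,-0.6,2.7,0.6,0,0,0,0.5,-0.5,2.7,0.5,0,0,0,0.5,-0.6,2.7,0.6,0,0,0,0.5,-0.5,2.7,0.5,0,0,0,0.5,0,0,1.2,0,0,0,0.5,0,0,1.1,0,0,0,0.5,0,0,0,0,0,0,0.5])

```text
time_s: 8.2
ee_pos: [543.4, -73.7, 254.3]
tool_rot: [[-0.767, 0.071, 0.638], [0.055, 0.998, -0.044], [-0.64, 0.001, -0.769]]
force: [-0.0, 0.4, -0.8]
width: 0.498
```

```bash
python3 look.py w8
python3 - <<'E'
from h import *
T=tilt(40);P=np.array([573.4,-75.9,225])
plan([(P,T,4,.5)])
E
```

```text
8.2 [543.403 -73.748 254.316] [-82.348  86.186 254.316] [-0.427 -0.377  2.273  0.395  0.621 -2.175] [-0.016  0.399 -0.772] 0.49765759717150126
[[-0.767  0.071  0.638]
 [ 0.055  0.998 -0.044]
 [-0.64   0.001 -0.769]]
[[316.759 272.215]
 [-31.098 283.638]
 [ 94.588 597.79 ]]
4 rows
-0.09, 0.01, 1.06, 0, -0.01, 0, 0.5, -0.1, 0.01, 1.06, 0, -0.01, -0.01, 0.5, -0.09, 0, 1.06, 0, -0.01, 0, 0.5, -0.09, 0.01, 1.06, 0, -0.01, -0.01, 0.5
```

View pics/w8.png

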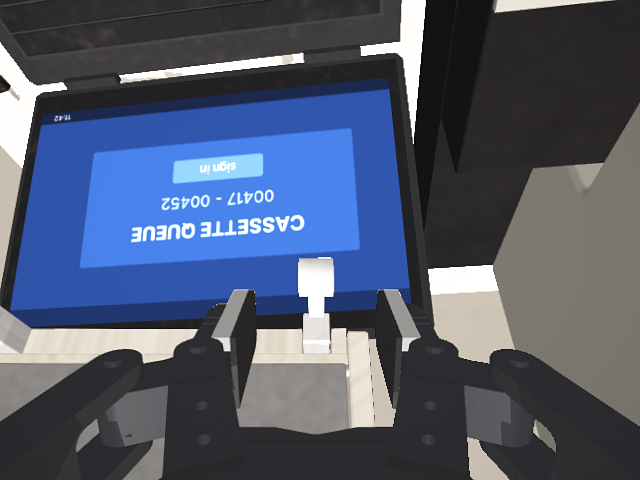

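Left pull is at (316,278), centred between the pads. Close in, pinch and pull by about 47 mm.

Request:
move_arm(plan=[-0.1,0,1.1,0,0,0,0.5,-0.1,0,1.1,0,0,0,0.5,0,0,1.1,0,0,0,0.5,-0.1,0,1.0,0,0,0,0.5,0,0,0,0,0,0,0,0,0,0,0,0,0,0,0,0,0,0,0,0,0,0,0,0,0,0,0,0])

```text
time_s: 9.05
ee_pos: [573.3, -75.9, 225.9]
tool_rot: [[-0.764, 0.071, 0.641], [0.054, 0.997, -0.045], [-0.643, -0.0, -0.766]]
force: [0.8, 1.9, -1.2]
width: 0.136
```

```bash
python3 look.py w9
```

```text
9.05 [573.343 -75.884 225.895] [-52.332  86.155 225.895] [-0.401 -0.259  2.241  0.426  0.529 -2.201] [ 0.805  1.938 -1.217] 0.13556856894877867
[[-0.764  0.071  0.641]
 [ 0.054  0.997 -0.045]
 [-0.643 -0.    -0.766]]
[[ 317.088  297.486]
 [-111.986  309.488]
 [  25.689  730.811]]
```

View pics/w9.png

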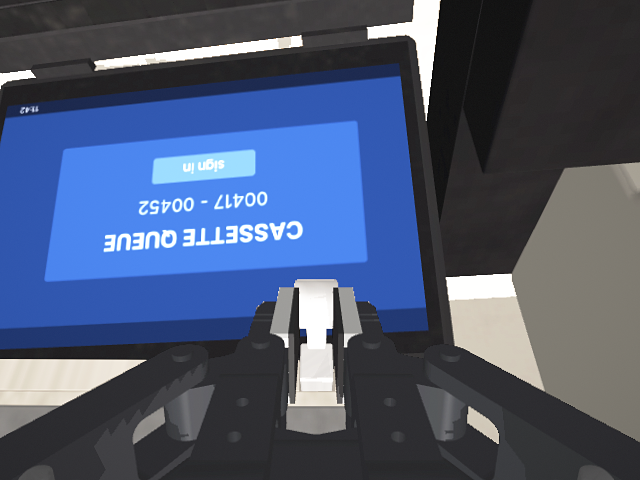

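Request:
move_arm(plan=[0.38,0,-0.32,0,0,0,0,0.69,0,-0.58,0,0,0,0,0.69,0,-0.58,0,0,0,0,0.69,0,-0.58,0,0,0,0,0.69,0,-0.58,0,0,0,0,0.46,0,-0.38,0,0,0,0,0,0,0,0,0,0,0])

```text
time_s: 9.8
ee_pos: [525.8, -72.7, 225.9]
tool_rot: [[-0.764, 0.071, 0.641], [0.054, 0.997, -0.046], [-0.642, -0.001, -0.766]]
force: [-1.6, 0.5, -0.5]
width: 0.141
```

Request:
move_arm(plan=[0,0,0,0,0,0,0.5,0,0,0,0,0,0,0.5,0,0,0,0,0,0,0.5,0,0,-1.0,0,0,0,0.5,0,0,-2.0,0,0,0,0.5,0,0,-2.0,0,0,0,0.5,0,0,-2.0,0,0,0,0.5])

```text
time_s: 10.5
ee_pos: [481.2, -69.4, 280.6]
tool_rot: [[-0.764, 0.071, 0.641], [0.054, 0.998, -0.046], [-0.643, -0.0, -0.766]]
force: [0.2, -0.1, -0.4]
width: 0.501
```

```bash
python3 look.py w10
python3 - <<'E'
from h import *
f=grab("top");a=f["pixels"][:,:,::-1][180:380,180:410];cv2.imwrite('pics/t10z.png',cv2.resize(a,None,fx=3,fy=3,interpolation=cv2.INTER_CUBIC))
f=grab("scene");a=f["pixels"][:,:,::-1][80:330,200:420];cv2.imwrite('pics/s10z.png',cv2.resize(a,None,fx=2.4,fy=2.4,interpolation=cv2.INTER_CUBIC))
E
```

```text
10.5 [481.175 -69.356 280.559] [-144.731   86.199  280.559] [-0.497 -0.601  2.366  0.393  0.765 -2.197] [ 0.153 -0.088 -0.389] 0.500783588441404
[[-0.764  0.071  0.641]
 [ 0.054  0.998 -0.046]
 [-0.643 -0.    -0.766]]
[[316.725 285.547]
 [ 51.298 293.501]
 [157.706 520.283]]
```

View pics/w10.png

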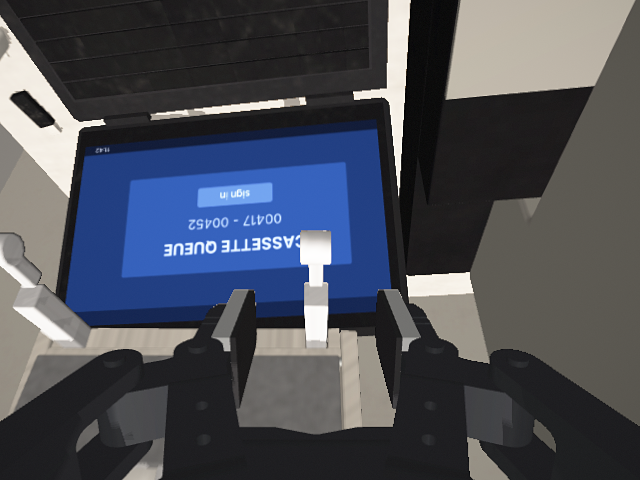

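View pics/t10z.png

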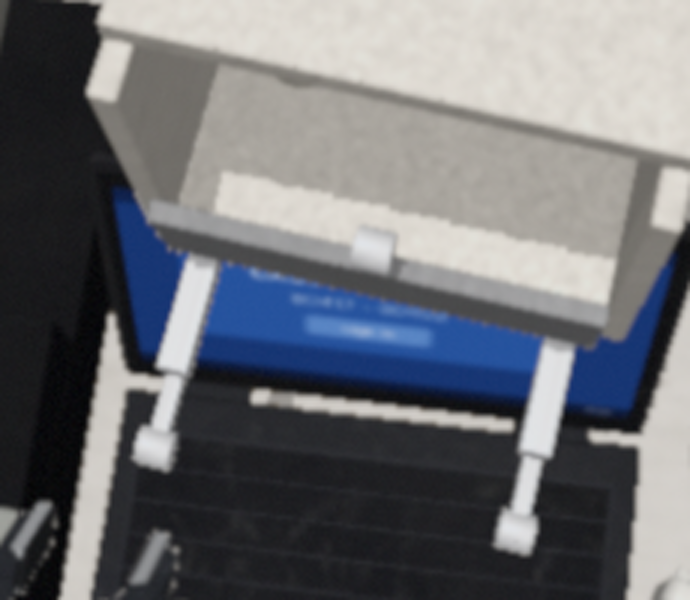

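View pics/s10z.png

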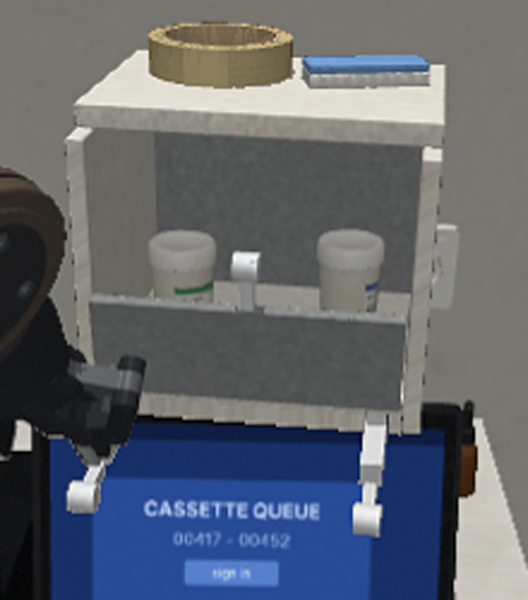

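Run:
```python
from h import *
np.set_printoptions(precision=1,suppress=True)
S=grab("scene");T=grab("top")
for n,a,b in [('L',(234.6,285.8),(232,329)),('R',(352.9,295.8),(352,357)),('F',(302.5,190.4),(304.7,263))]:
    x,e=tri(ray(S,a),ray(T,b));print(n,x,L(x),np.array(e))
Tt=tilt(40);P=np.array([604.3,-164.2,346]);A=P-Tt[:,2]*80
up=read_state()['ee_pos']+np.array([-20,0,100])
e=plan([(up,Tt,4,.5),(A,Tt,5,.5)]);print(e[0])
```

```text
L [526.3 -73.2 225.6] [-99.5  85.6 225.6] [0.1 0.1]
R [ 516.8 -243.4  224.5] [-97.  -85.  224.5] [0.6 0.6]
F [ 604.1 -163.9  346.7] [-15.5   0.5 346.7] [0.2 0.2]
9 rows
-1.22, -0.04, -2.24, 0, 0, 0, 0.5, -1.23, -0.03, -2.23, 0, 0, 0, 0.5, -1.22, -0.04, -2.24, 0, 0, 0, 0.5, -1.22, -0.03, -2.24, -0.01, -0.01, 0, 0.5, -1.86, -1.69, 0.82, 0, 0, 0, 0.5, -1.85, -1.69, 0.82, 0, 0, 0, 0.5, -1.86, -1.69, 0.82, 0, 0, 0, 0.5, -1.85, -1.69, 0.82, 0, 0, 0, 0.5, -1.86, -1.69, 0.82, 0, 0, 0, 0.5
[ 553.  -160.6  407.3]
```

Request:
move_arm(plan=[-1.2,0,-2.2,0,0,0,0.5,-1.2,0,-2.3,0,0,0,0.5,-1.2,0,-2.2,0,0,0,0.5,-1.2,0,-2.3,0,0,0,0.5,-1.9,-1.7,0.8,0,0,0,0.5,-1.8,-1.7,0.8,0,0,0,0.5,-1.9,-1.7,0.8,0,0,0,0.5,-1.8,-1.7,0.9,0,0,0,0.5,-1.9,-1.7,0.8,0,0,0,0.5,0,0,1.5,0,0,0,0.5,0,0,1.5,0,0,0,0.5,0,0,0,0,0,0,0.5])

```text
time_s: 11.95
ee_pos: [571.4, -160.4, 379.6]
tool_rot: [[-0.769, 0.07, 0.636], [0.056, 0.998, -0.042], [-0.637, 0.004, -0.771]]
force: [-0.3, -1.3, -0.1]
width: 0.496
```

```bash
python3 look.py w11
python3 - <<'E'
from h import *
T=tilt(40);P=np.array([604.2,-164.1,346.5])
plan([(P,T,5,.5)])
E
```

```text
11.95 [ 571.38  -160.368  379.578] [-48.362   1.743 379.578] [-0.584 -0.327  2.009  0.421  0.882 -2.257] [-0.276 -1.287 -0.089] 0.4956588484553635
[[-0.769  0.07   0.636]
 [ 0.056  0.998 -0.042]
 [-0.637  0.004 -0.771]]
[[462.381  53.208]
 [169.106  69.218]
 [314.258 270.76 ]]
5 rows
-0.07, -0.03, 0.96, 0.01, -0.01, 0, 0.5, -0.06, -0.03, 0.96, 0, -0.01, -0.01, 0.5, -0.06, -0.03, 0.95, 0.01, -0.02, 0, 0.5, -0.07, -0.03, 0.96, 0, -0.01, 0, 0.5, -0.06, -0.03, 0.96, 0.01, -0.01, 0, 0.5
```

View pics/w11.png

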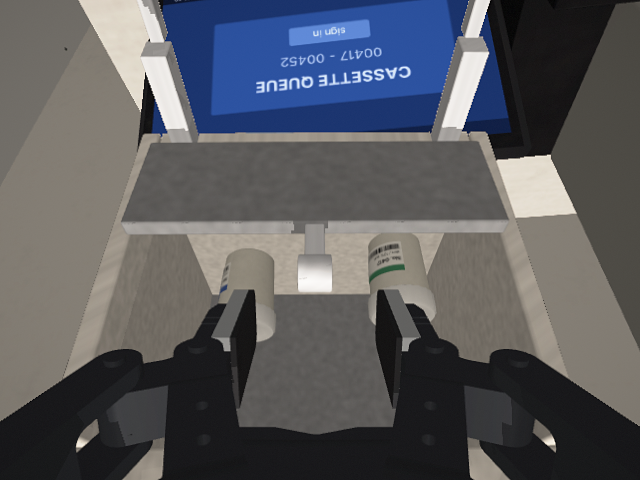

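Request:
move_arm(plan=[-0.1,0,1.0,0,0,0,0.5,0,0,0.9,0,0,0,0.5,-0.1,-0.1,1.0,0,0,0,0.5,0,0,0.9,0,0,0,0.5,-0.1,0,1.0,0,0,0,0.5,0,0,0,0,0,0,0,0,0,0,0,0,0,0,0,0,0,0,0,0,0,0,0,0,0,0,0,0])

```text
time_s: 12.9
ee_pos: [604.1, -163.3, 349.3]
tool_rot: [[-0.765, 0.069, 0.64], [0.055, 0.998, -0.043], [-0.642, 0.002, -0.767]]
force: [0.2, 4.5, -2.1]
width: 0.12
```

```bash
python3 look.py w12
python3 - <<'E'
from h import *
f=grab("top");a=f["pixels"][:,:,::-1][180:380,180:410];cv2.imwrite('pics/t12z.png',cv2.resize(a,None,fx=3,fy=3,interpolation=cv2.INTER_CUBIC))
E
```

```text
12.9 [ 604.103 -163.309  349.282] [-15.513   1.105 349.282] [-0.55  -0.234  1.992  0.431  0.794 -2.262] [ 0.213  4.453 -2.122] 0.11987195635396303
[[-0.765  0.069  0.64 ]
 [ 0.055  0.998 -0.043]
 [-0.642  0.002 -0.767]]
[[496.722  24.982]
 [139.759  44.819]
 [315.808 295.695]]
```

View pics/w12.png

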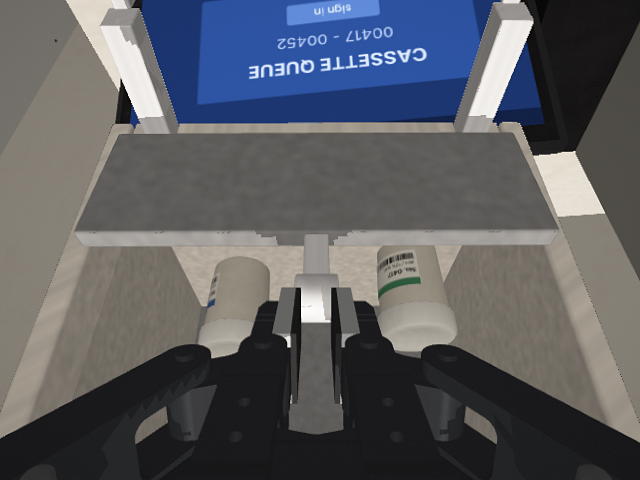

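View pics/t12z.png

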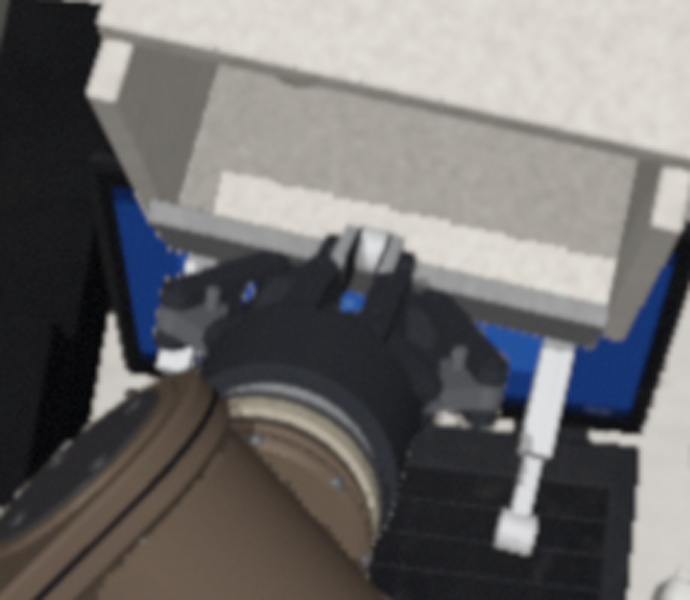

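Run:
```python
from h import *
s=read_state();R=np.array(s['tool_rot']);p=np.array(s['ee_pos'])
b=lambda a:np.array([-94*np.sin(a)-5*np.cos(a),0,253+94*np.cos(a)-5*np.sin(a)])
a0=.112
w=[]
for a in np.linspace(a0,1.57,21)[1:]:
    d=b(a)-b(a0);w.append((p+d[0]*HX+d[2]*HZ,R,1,0))
plan(w)
```

```text
20 rows
0.6, 0, -0.33, 0, 0, 0, 0, 0.63, 0, -0.28, 0, 0, 0, 0, 0.64, 0, -0.23, 0, 0, 0, 0, 0.66, 0, -0.19, 0, 0, 0, 0, 0.68, 0, -0.14, 0, 0, 0, 0, 0.68, 0, -0.09, 0, 0, 0, 0, 0.68, 0, -0.04, 0, 0, 0, 0, 0.69, 0, 0.01, 0, 0, 0, 0, 0.68, 0, 0.06, 0, 0, 0, 0, 0.68, 0, 0.11, 0, 0, 0, 0, 0.67, 0, 0.16, 0, 0, 0, 0, 0.65, 0, 0.21, 0, 0, 0, 0, 0.64, 0, 0.26, 0, 0, 0, 0, 0.61, -0.01, 0.3, 0, 0, 0, 0, 0.6, 0, 0.34, 0, 0, 0, 0, 0.56, 0, 0.39, 0, 0, 0, 0, 0.54, 0, 0.42, 0, 0, 0, 0, 0.51, 0, 0.47, 0, 0, 0, 0, 0.47, 0, 0.5, 0, 0, 0, 0, 0.43, 0, 0.53, 0, 0, 0, 0
```

Request:
move_arm(plan=[0.6,0,-0.33,0,0,0,0,0.63,0,-0.28,0,0,0,0,0.64,0,-0.23,0,0,0,0,0.66,0,-0.19,0,0,0,0,0.68,0,-0.14,0,0,0,0,0.68,0,-0.09,0,0,0,0])

```text
time_s: 13.6
ee_pos: [566.8, -160.9, 335.7]
tool_rot: [[-0.763, 0.07, 0.643], [0.054, 0.998, -0.044], [-0.645, 0.001, -0.765]]
force: [0.5, 6.2, 0.5]
width: 0.117
```

```bash
python3 look.py w13
```

```text
13.6 [ 566.794 -160.877  335.713] [-52.901   0.913 335.713] [-0.592 -0.321  2.085  0.465  0.802 -2.32 ] [0.503 6.156 0.462] 0.11705762441436939
[[-0.763  0.07   0.643]
 [ 0.054  0.998 -0.044]
 [-0.645  0.001 -0.765]]
[[479.651 107.402]
 [157.207 122.998]
 [316.4   363.555]]
```

View pics/w13.png

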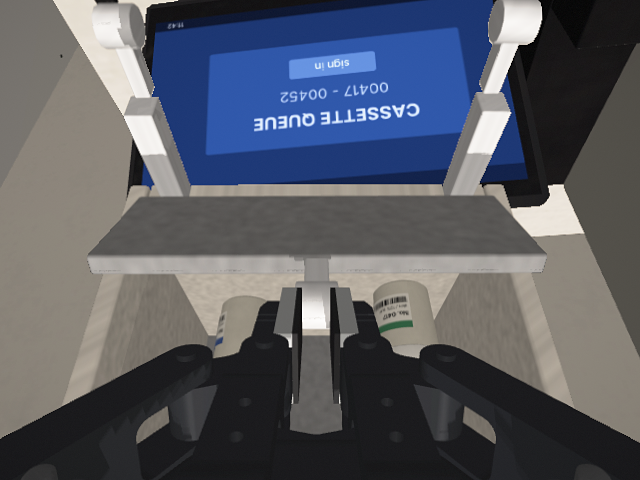

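Flap follows the gripper (pull still between the pads at (316,300)), force is small. Continue.

Request:
move_arm(plan=[0.68,0,-0.04,0,0,0,0,0.69,0,0.01,0,0,0,0,0.68,0,0.06,0,0,0,0,0.68,0,0.11,0,0,0,0,0.67,0,0.16,0,0,0,0,0.65,0,0.21,0,0,0,0,0.64,0,0.26,0,0,0,0,0.61,0,0.3,0,0,0,0,0.6,0,0.34,0,0,0,0])

```text
time_s: 14.55
ee_pos: [531.2, -158.5, 294.6]
tool_rot: [[-0.759, 0.066, 0.647], [0.048, 0.998, -0.045], [-0.649, -0.003, -0.761]]
force: [-31.9, 11.5, 18.8]
width: 0.111
```

```bash
python3 look.py w14
```

```text
14.55 [ 531.233 -158.484  294.585] [-88.542   0.804 294.585] [-0.64  -0.388  2.21   0.527  0.769 -2.425] [-31.915  11.505  18.804] 0.11132911810711894
[[-0.759  0.066  0.647]
 [ 0.048  0.998 -0.045]
 [-0.649 -0.003 -0.761]]
[[476.437 211.829]
 [161.529 222.136]
 [315.714 479.406]]
```

View pics/w14.png

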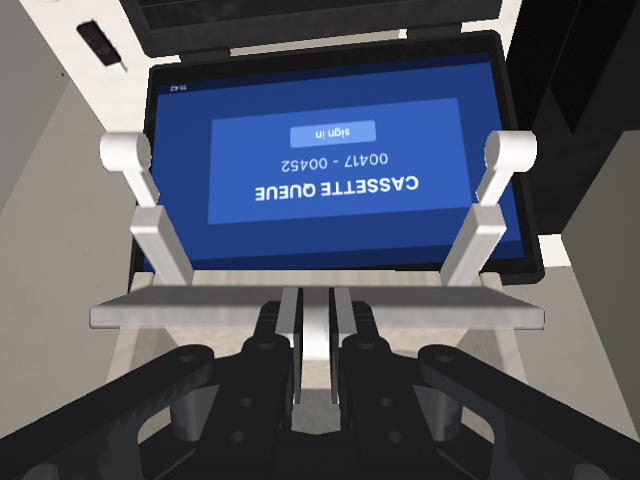

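Run:
```python
import cv2
a=cv2.imread('pics/w14.png')[250:420,210:420];cv2.imwrite('pics/w14z.png',cv2.resize(a,None,fx=3.5,fy=3.5,interpolation=cv2.INTER_CUBIC))
from h import *
f=grab("scene");a=f["pixels"][:,:,::-1][80:330,200:420];cv2.imwrite('pics/s14z.png',cv2.resize(a,None,fx=2.4,fy=2.4,interpolation=cv2.INTER_CUBIC))
f=grab("top");a=f["pixels"][:,:,::-1][180:380,180:410];cv2.imwrite('pics/t14z.png',cv2.resize(a,None,fx=3,fy=3,interpolation=cv2.INTER_CUBIC))
```

```text
(no output)
```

View pics/w14z.png

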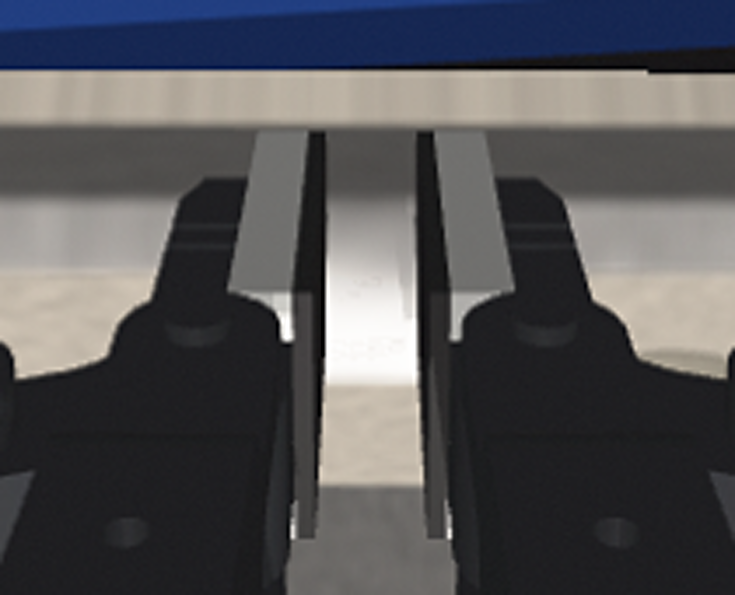

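View pics/s14z.png

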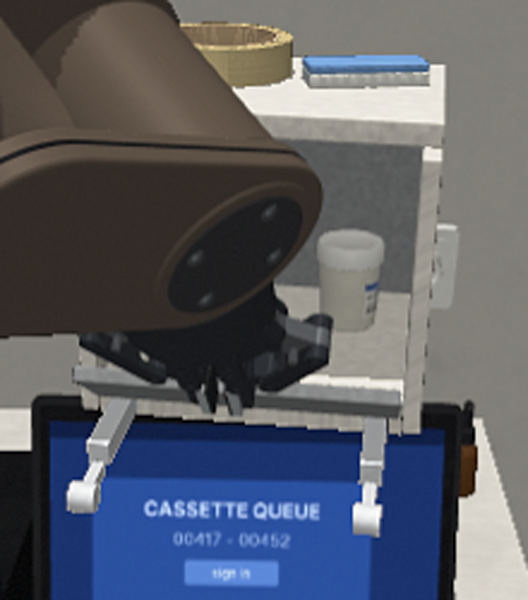

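View pics/t14z.png

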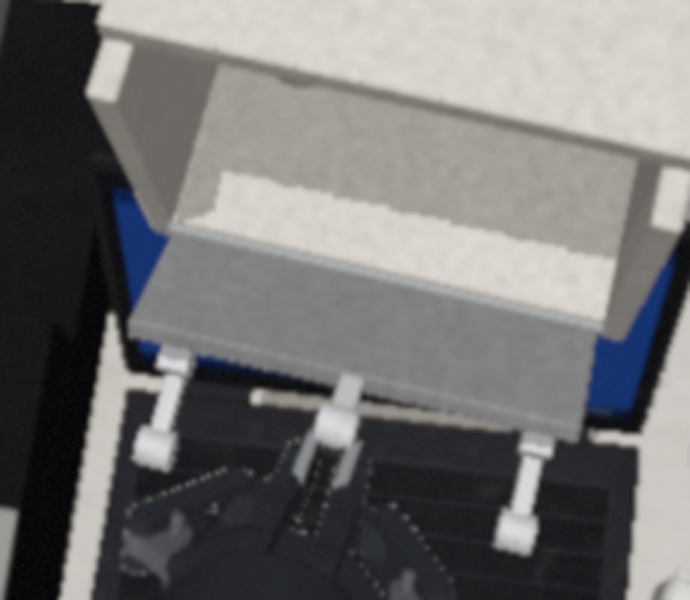

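Run:
```python
from h import *
np.set_printoptions(precision=1,suppress=True)
T=grab("top");w=grab("wrist")
x,e=tri(ray(T,(292.7,321.7)),ray(w,(315.7,338)));print(x,L(x),e)
R=w['s']['tool_rot'];print('in tool',np.array(R).T@(x-w['s']['ee_pos']))
# flap edge corners top view
for z in (270,275,280,285,290,295):
    print(z,L(planez(ray(T,np.array([131,333])/3+180),z)),L(planez(ray(T,np.array([578,437])/3+180),z)))
for a in (.9,1,1.1,1.2,1.3):
    P=[W(-66*np.sin(a),100,253+66*np.cos(a)),W(-66*np.sin(a),-100,253+66*np.cos(a)),W(-94*np.sin(a)-5*np.cos(a),0,253+94*np.cos(a)-5*np.sin(a)),W(-94*np.sin(a)-5*np.cos(a),0,253+94*np.cos(a)-5*np.sin(a)),]
    print(a,((proj(T,P)-180)*3)[:3].round().tolist(),proj(w,P)[2])
print(w['s']['force'])
```

```text
[ 538.7 -159.3  299.1] [-81.    0.5 299.1] [np.float64(0.2215040953025281), np.float64(0.22150409530255363)]
in tool [-13.6  -0.4  -1.7]
270 [-58.6 102.8 270. ] [ -56.5 -100.1  270. ]
275 [-59.5 101.7 275. ] [-57.5 -99.8 275. ]
280 [-60.4 100.7 280. ] [-58.4 -99.5 280. ]
285 [-61.3  99.6 285. ] [-59.3 -99.2 285. ]
290 [-62.2  98.6 290. ] [-60.2 -99.  290. ]
295 [-63.2  97.5 295. ] [-61.2 -98.7 295. ]
0.9 [[133.0, 307.0], [586.0, 417.0], [342.0, 412.0]] [315.  363.7]
1 [[133.0, 318.0], [582.0, 427.0], [339.0, 427.0]] [314.9 338.4]
1.1 [[133.0, 328.0], [580.0, 437.0], [337.0, 440.0]] [314.9 312.9]
1.2 [[133.0, 337.0], [577.0, 445.0], [336.0, 451.0]] [314.9 288. ]
1.3 [[134.0, 345.0], [575.0, 452.0], [336.0, 460.0]] [314.9 264.2]
[-26.3   9.   14.1]
```

Run:
```python
from h import *
np.set_printoptions(precision=1,suppress=True)
w=grab("wrist");s=w['s'];R=np.array(s['tool_rot']);p=np.array(s['ee_pos'])
for x in (-11,11):
  for t in (-20,-10,0,10,17,24,30):
    print(x,t,proj(w,[p+R@[x,5,t],p+R@[x,8,t]]).tolist())
```

```text
-11 -20 [[332.5400596993287, 357.8934656897082], [341.5237964322607, 357.8843900651421]]
-11 -10 [[331.5052039834464, 342.90222267174187], [339.9274237108611, 342.894085985511]]
-11 0 [[330.59161387180166, 329.67183519284754], [338.5181101582473, 329.6644391367245]]
-11 10 [[329.77922810914873, 317.91033195830016], [337.26491179256436, 317.90353219075826]]
-11 17 [[329.2621348446798, 310.42559202366647], [336.4672345228231, 310.4191441130476]]
-11 24 [[328.7822901466935, 303.4811212375031], [335.7270166754379, 303.4749821615499]]
-11 30 [[328.3976907076675, 297.9158412177277], [335.13372551174945, 297.90993822930653]]
11 -20 [[333.1941110561556, 296.83836509128304], [342.56557811793573, 296.82954764531866]]
11 -10 [[332.07266480179516, 285.2060314866061], [340.83352748622025, 285.1980406345821]]
11 0 [[331.088124208031, 274.996209203749], [339.31291390689, 274.9888751132713]]
11 10 [[330.2169080328481, 265.96347720979924], [337.96732123426705, 265.9566767764991]]
11 17 [[329.66443113558194, 260.23634384339834], [337.1140177952073, 260.22986115356787]]
11 24 [[329.1531723652639, 254.937127312817], [336.3243738734371, 254.93092571824133]]
11 30 [[328.7443739968073, 250.7003576826764], [335.6929796525759, 250.69437260740023]]
```

Run:
```python
from h import *
np.set_printoptions(precision=0,suppress=True)
T=grab("top");s=T['s'];R=np.array(s['tool_rot']);p=np.array(s['ee_pos'])
for x in (-22,-11,0,11):
    print(x,[(t,((proj(T,[p+R@[x,-6,t],p+R@[x,6,t]])-180)*3).tolist()) for t in (-17,0,17)])
a=T["pixels"][:,:,::-1][290:360,260:330];cv2.imwrite('pics/t15z.png',cv2.resize(a,None,fx=8,fy=8,interpolation=cv2.INTER_CUBIC))
```

```text
-22 [(-17, [[348.2802972989128, 429.2415785778947], [319.98814631341975, 422.34618951287536]]), (0, [[355.62521889398425, 409.43339693723993], [327.9167812948016, 402.70561640189294]]), (17, [[362.67002015026657, 390.43273144868476], [335.52253631374856, 383.8647549744067]])]
-11 [(-17, [[343.7758128108486, 451.7838021062994], [315.665069600242, 444.90643205456456]]), (0, [[351.1676269221847, 431.63505802116845], [323.6323317070332, 424.92411498506476]]), (17, [[358.25983744988247, 412.3008035441747], [331.2777639329583, 405.74858658090534]])]
0 [(-17, [[339.3298901827001, 474.03601276690455], [311.3991966303726, 467.1770955771689]]), (0, [[346.76625151175585, 453.55905673121924], [319.402852481834, 446.8653620544064]]), (17, [[353.90364635629817, 433.90284830976015], [327.0858379996305, 427.36678004213434]])]
11 [(-17, [[334.9418620709469, 496.00144825738425], [307.189853246504, 489.1613999402287]]), (0, [[342.42048138661914, 475.2083611876361], [315.22772505088017, 468.53230948170875]]), (17, [[349.60088655621894, 455.2415896232527], [322.9461905671185, 448.72204441520785]])]
```

View pics/t15z.png

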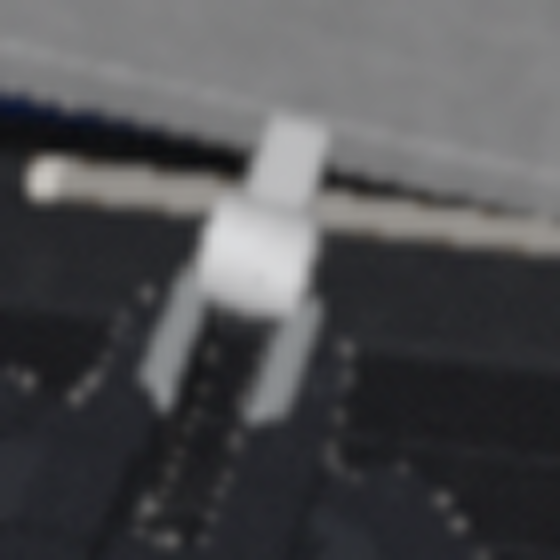

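Run:
```python
from h import *
np.set_printoptions(precision=2,suppress=True)
s=read_state();print(s['time_s'],np.array(s['ee_pos']),L(s['ee_pos']),np.array(s['force']),s['width'],np.array(s['wrist_torque']));print(np.array(s['tool_rot']))
```

```text
14.9 [ 529.47 -158.25  288.97] [-90.32   0.91 288.97] [-25.4    9.06  15.02] 0.10739510324500641 [1.41 1.72 0.42]
[[-0.76  0.07  0.64]
 [ 0.05  1.   -0.04]
 [-0.64  0.   -0.77]]
```

Run:
```python
from h import *
np.set_printoptions(precision=1,suppress=True)
w=grab("wrist");T=grab("top");s=read_state()
print(w['s']['ee_pos'],s['ee_pos'],s['force'])
a=w["pixels"][:,:,::-1][230:420,210:420];cv2.imwrite('pics/w16z.png',cv2.resize(a,None,fx=3.1,fy=3.1,interpolation=cv2.INTER_CUBIC))
a=T["pixels"][:,:,::-1][290:360,260:330];cv2.imwrite('pics/t16z.png',cv2.resize(a,None,fx=8,fy=8,interpolation=cv2.INTER_CUBIC))
for a in (.9,1,1.1,1.2):
    P=[W(-66*np.sin(a),100,253+66*np.cos(a)),W(-66*np.sin(a)-10*np.cos(a),100,253+66*np.cos(a)-10*np.sin(a)),W(-94*np.sin(a)-5*np.cos(a),0,253+94*np.cos(a)-5*np.sin(a))]
    print(a,proj(T,P),(proj(w,P)-[210,230])*3.1)
```

```text
[ 529.5 -158.3  289. ] [ 529.5 -158.2  289. ] [-26.4   8.7  15.3]
0.9 [[224.5 282.3]
 [224.  288.3]
 [293.9 317.4]] [[1028.3  376.7]
 [1031.   307.7]
 [ 325.5  415.6]]
1 [[224.2 286.1]
 [224.  291.5]
 [293.1 322.4]] [[1028.9  330.6]
 [1027.8  259.9]
 [ 325.4  337. ]]
1.1 [[224.2 289.5]
 [224.2 294.2]
 [292.5 326.7]] [[1026.9  283.6]
 [1022.2  212.8]
 [ 325.3  258. ]]
1.2 [[224.3 292.4]
 [224.6 296.5]
 [292.1 330.4]] [[1022.6  236.8]
 [1014.4  167.3]
 [ 325.3  180.6]]
```

View pics/w16z.png

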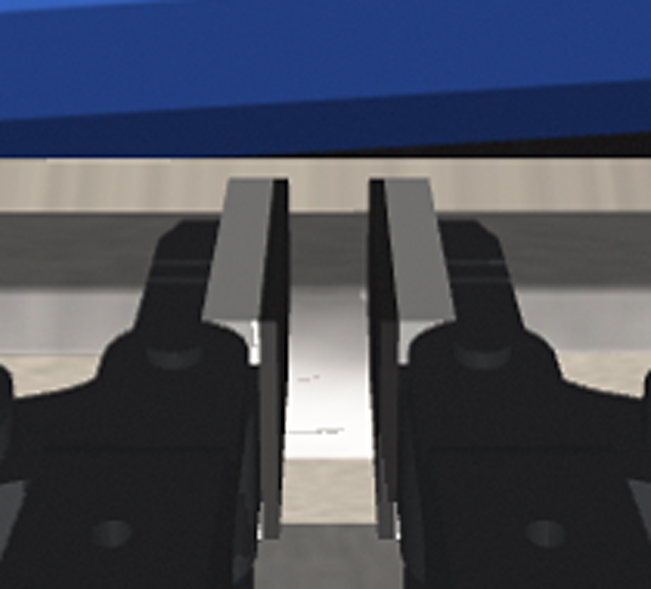

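View pics/t16z.png

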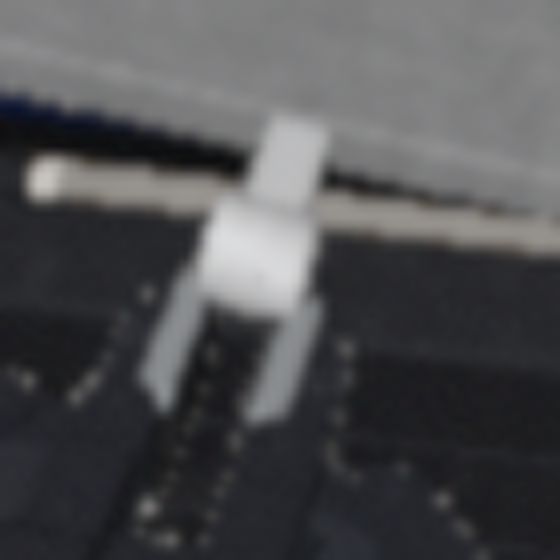

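Run:
```python
from h import *
s=read_state();R=np.array(s['tool_rot']);p=np.array(s['ee_pos'])
b=lambda a:np.array([-94*np.sin(a)-5*np.cos(a),0,253+94*np.cos(a)-5*np.sin(a)])
a0=.96
w=[]
for a in np.linspace(a0,.1,13)[1:]:
    d=b(a)-b(a0);w.append((p+d[0]*HX+d[2]*HZ,R,1,0))
plan(w)
```

```text
12 rows
-0.65, 0, -0.19, 0, 0, 0, 0, -0.66, 0, -0.14, 0, 0, 0, 0, -0.67, 0, -0.09, 0, 0, 0, 0, -0.67, 0, -0.04, 0, 0, 0, 0, -0.67, 0, 0, 0, 0, 0, 0, -0.68, 0, 0.06, 0, 0, 0, 0, -0.66, 0, 0.1, 0, 0, 0, 0, -0.66, 0, 0.14, 0, 0, 0, 0, -0.65, 0, 0.2, 0, 0, 0, 0, -0.63, 0, 0.24, 0, 0, 0, 0, -0.61, 0, 0.29, 0, 0, 0, 0, -0.59, -0.01, 0.32, 0, 0, 0, 0
```

Request:
move_arm(plan=[-0.65,0,-0.15,0,0,0,0,-0.66,0,-0.12,0,0,0,0,-0.67,0,-0.08,0,0,0,0,-0.67,0,-0.03,0,0,0,0])

```text
time_s: 15.4
ee_pos: [550.1, -159.9, 316.7]
tool_rot: [[-0.756, 0.069, 0.651], [0.051, 0.998, -0.046], [-0.652, -0.002, -0.758]]
force: [-21.9, 12.5, 24.7]
width: 0.101
```

Run:
```python
from h import *
np.set_printoptions(precision=1,suppress=True)
w=grab("wrist")
print(w['s']['ee_pos'],L(w['s']['ee_pos']))
a=w["pixels"][:,:,::-1];cv2.imwrite('pics/w17.png',a)
for a in (.4,.5,.6,.7,.8):
    P=[W(-66*np.sin(a),100,253+66*np.cos(a)),W(-66*np.sin(a)-10*np.cos(a),100,253+66*np.cos(a)-10*np.sin(a)),W(-94*np.sin(a)-5*np.cos(a),0,253+94*np.cos(a)-5*np.sin(a))]
    print(a,proj(w,P).tolist())
```

```text
[ 550.1 -159.9  316.7] [-69.6   0.7 316.7]
0.4 [[532.2292996799416, 338.1370536688276], [538.3856450079909, 322.3551939964449], [315.50726635283627, 381.4008618403597]]
0.5 [[535.9411760979907, 327.3145758221412], [541.2931071595965, 309.4712356256907], [315.51757787655856, 363.68449688992416]]
0.6 [[539.1047698598554, 315.19698712011217], [543.5143741158313, 295.55972300653895], [315.5322643759545, 343.43462902133217]]
0.7 [[541.6330647480448, 301.9652276700414], [544.9829047087312, 280.873278640925], [315.55122150719455, 321.0228247099127]]
0.8 [[543.4526846795277, 287.8461552059118], [545.6532238417938, 265.69930115816993], [315.5741413736257, 296.95410199271913]]
```

View pics/w17.png

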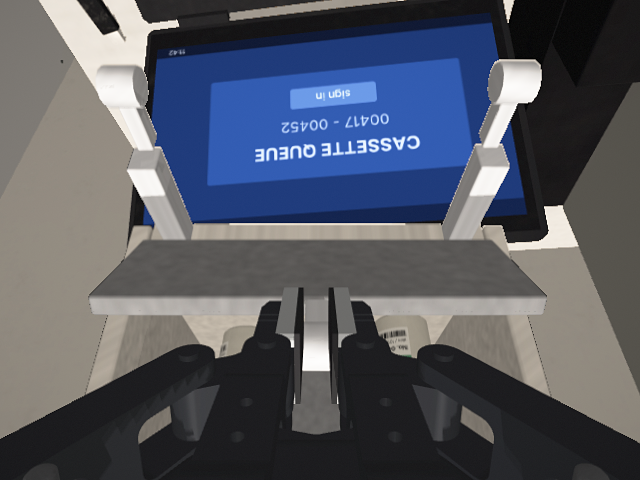

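Request:
move_arm(plan=[-0.67,0,-0.02,0,0,0,0,-0.68,0,0.04,0,0,0,0,-0.66,0,0.08,0,0,0,0,-0.66,0,0.14,0,0,0,0,-0.65,0,0.18,0,0,0,0,-0.6,0,0.2,0,0,0,0,0,0,0,0,0,0,0])

```text
time_s: 16.15
ee_pos: [582.9, -163.0, 325.6]
tool_rot: [[-0.765, 0.071, 0.64], [0.054, 0.997, -0.045], [-0.642, 0.0, -0.767]]
force: [0.2, -0.4, 0.3]
width: -0.003
```

Run:
```python
from h import *
np.set_printoptions(precision=1,suppress=True)
w=grab("wrist")
print(w['s']['ee_pos'],L(w['s']['ee_pos']))
a=w["pixels"][:,:,::-1];cv2.imwrite('pics/w18.png',a)
for a in (0,.1,.2,.3,.4):
    P=[W(-66*np.sin(a),100,253+66*np.cos(a)),W(-66*np.sin(a)-10*np.cos(a),100,253+66*np.cos(a)-10*np.sin(a)),W(-94*np.sin(a)-5*np.cos(a),0,253+94*np.cos(a)-5*np.sin(a))]
    print(a,proj(w,P).tolist())
```

```text
[ 582.9 -163.   325.6] [-36.7  -0.1 325.6]
0 [[538.6769805540692, 325.00214486695234], [548.4327156661294, 315.7248884972924], [317.69903942915033, 385.58548648252224]]
0.1 [[544.7872510739238, 318.2839259106901], [554.3030904242576, 306.32237501299915], [317.7390974575593, 376.181527060495]]
0.2 [[550.701679461471, 309.84424856411994], [559.7877526201298, 295.20380046995865], [317.77426058381764, 363.5853612170512]]
0.3 [[556.297916850162, 299.6964448275423], [564.7518292464589, 282.4625565362255], [317.8030350849988, 347.6890604042671]]
0.4 [[561.4462189030677, 287.9054562674976], [569.0612144657646, 268.2537493608872], [317.82389378619285, 328.5085888941635]]
```

View pics/w18.png

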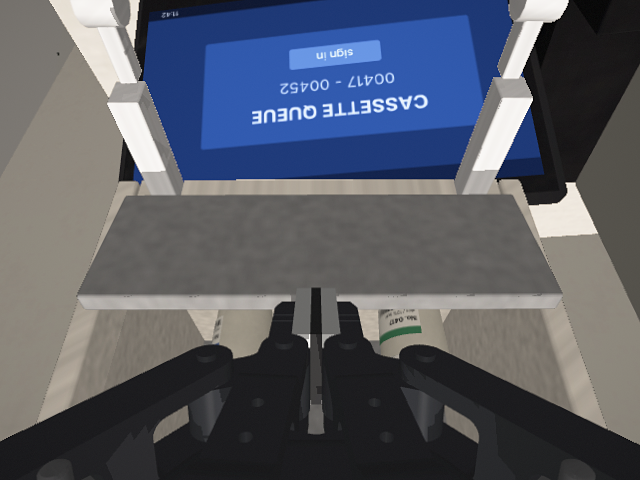

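Request:
move_arm(plan=[0.3,0,-1.0,0,0,0,0,0,0,-2.0,0,0,0,0,0,0,-2.0,0,0,0,0.5,0,0,-1.5,0,0,0,0.5,0,0,0,0,0,0,0.5,0,0,0,0,0,0,0.5])

```text
time_s: 16.8
ee_pos: [538.0, -159.7, 374.2]
tool_rot: [[-0.764, 0.071, 0.641], [0.054, 0.997, -0.046], [-0.643, -0.001, -0.766]]
force: [0.7, 0.2, -0.0]
width: 0.501
```

Run:
```python
from h import *
np.set_printoptions(precision=1,suppress=True)
w=grab("wrist");S=grab("scene");T=grab("top");s=read_state()
print(w['s']['ee_pos'],L(w['s']['ee_pos']),s['time_s'],w['s']['width'])
a=w["pixels"][:,:,::-1];cv2.imwrite('pics/w19.png',a)
a=T["pixels"][:,:,::-1][180:380,180:410];cv2.imwrite('pics/t19z.png',cv2.resize(a,None,fx=3,fy=3,interpolation=cv2.INTER_CUBIC))
a=S["pixels"][:,:,::-1][80:330,200:420];cv2.imwrite('pics/s19z.png',cv2.resize(a,None,fx=2.4,fy=2.4,interpolation=cv2.INTER_CUBIC))
for a in (0,.1,.2,.3,.4):
    P=[W(-66*np.sin(a),100,253+66*np.cos(a)),W(-66*np.sin(a)-10*np.cos(a),100,253+66*np.cos(a)-10*np.sin(a)),W(-94*np.sin(a)-5*np.cos(a),0,253+94*np.cos(a)-5*np.sin(a))]
    print(a,proj(w,P).tolist(),((proj(T,P)-180)*3)[2])
```

```text
[ 538.  -159.7  374.2] [-81.7   0.  374.2] 16.95 0.5008912215122017
0 [[483.4232724609106, 279.16504925212047], [488.8764734362742, 270.7832115212323], [317.1007050999767, 319.37673587816846]] [382.2 225.1]
0.1 [[486.8519234284331, 273.2156508519043], [492.1005183628249, 263.0002264770785], [317.1066531945469, 310.5472534482065]] [376.6 247.3]
0.2 [[490.12637326426017, 266.09482357203865], [495.0750590392966, 254.10281601803314], [317.1104719374247, 299.6600700597039]] [371.1 269.9]
0.3 [[493.1852570414091, 257.84622303019233], [497.7364749818204, 244.18314611440738], [317.11188096665154, 286.74573594452033]] [365.8 292.5]
0.4 [[495.9660779836827, 248.54477449439176], [500.02363782335317, 233.3672549788408], [317.1106380289865, 271.9072988451957]] [360.8 314.8]
```

View pics/w19.png

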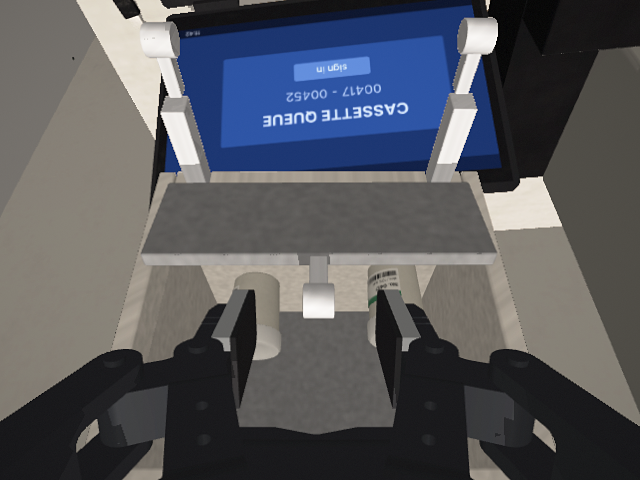

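View pics/t19z.png

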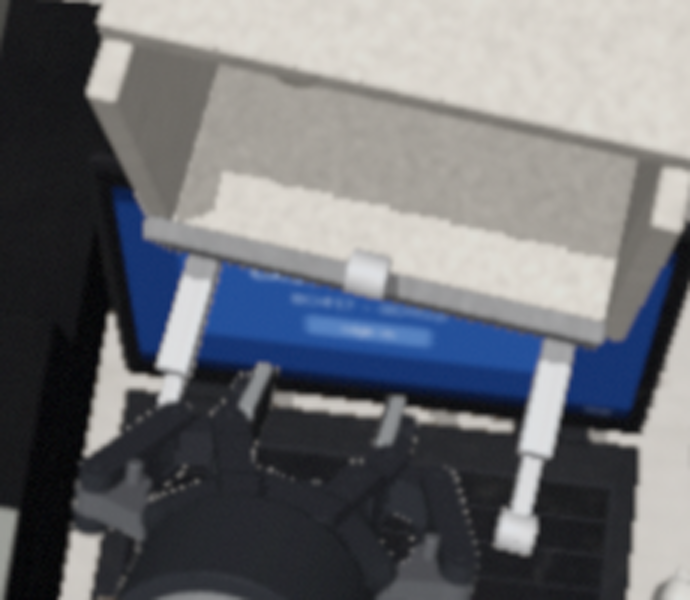

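View pics/s19z.png

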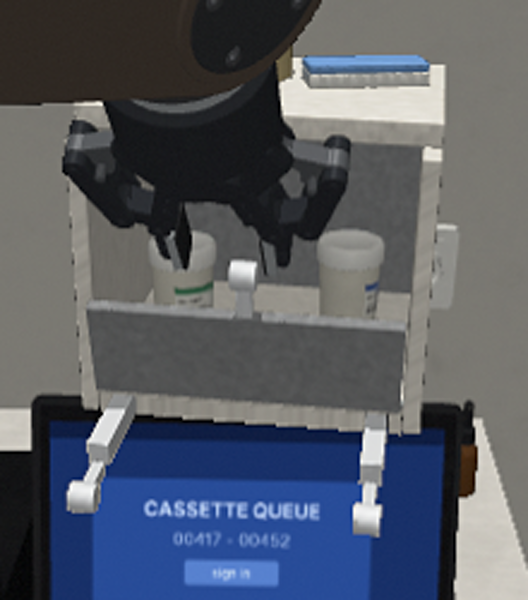

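Run:
```python
from h import *
np.set_printoptions(precision=0,suppress=True)
T=grab("top");S=grab("scene");w=grab("wrist");s=T['s'];R=np.array(s['tool_rot']);p=np.array(s['ee_pos'])
print(s['width'])
for x in (-11,11):
  for t in (-25,-11,0,17):
    Q=[p+R@[x,-24,t],p+R@[x,24,t]]
    print(x,t,'top',((proj(T,Q)-180)*3).tolist(),'scene',((proj(S,Q)-[200,80])*2.4).tolist(),'wr',proj(w,Q).tolist())
```

```text
0.5024666459177406
-11 -25 top [[387.53472162665304, 415.4842063441423], [260.27915858038614, 384.27358054555776]] scene [[270.00139890150683, 226.4033998332934], [181.44083347007353, 220.515341950597]] wr [[243.27290040785482, 365.6549678924373], [391.93449684244547, 365.5782092068899]]
-11 -11 top [[393.6557469326181, 397.3709763982441], [268.8383279911326, 366.8662328866426]] scene [[271.90803954879584, 239.7250798589866], [185.15161586309623, 233.87271879163632]] wr [[249.6672588533574, 343.86407893055366], [385.2475417601026, 343.78876125842635]]
-11 0 top [[398.30010841514365, 383.62500174529686], [275.33608531009077, 353.6532179138328]] scene [[273.3516515735123, 249.81173987495026], [187.96122556472633, 243.98838858520173]] wr [[253.95627359418668, 329.25395135591344], [380.76237081427496, 329.1800979796026]]
-11 17 top [[405.20776067740945, 363.17641695026964], [285.00579524066, 333.99315203397936]] scene [[275.494108215832, 264.7815454335662], [192.13094612577842, 259.00442528999594]] wr [[259.5957451650102, 310.0510377354766], [374.8651151428902, 309.9797443572793]]
11 -25
[... 365 characters left out ...]
[[267.19605512243965, 275.2907795700908], [179.2942935761082, 269.11831246664457]] wr [[246.93453595320517, 285.8498130780697], [388.0012897481852, 285.7554926698643]]
11 0 top [[387.78722118414964, 433.0417086385049], [266.50527645529576, 403.22315178456705]] scene [[268.73454581505274, 284.93616690649066], [182.23295764752396, 278.80067131055335]] wr [[251.57702567502037, 274.5791943372993], [383.1533102167927, 274.4884326089862]]
11 17 top [[394.84082404117044, 411.75997307123293], [276.2381977742441, 382.719015786627]] scene [[271.0166928215843, 299.2446386241959], [186.59221183361322, 293.1670957561895]] wr [[257.6412459963963, 259.8617032213294], [376.8208485599425, 259.7761277034966]]
```

Request:
move_arm(plan=[-0.8,0,0,0,0,0,0.5,-0.8,0,0,0,0,0,0.5,-0.8,0,0,0,0,0,0.5,0,0,1.5,0,0,0,0.5,0,0,1.5,0,0,0,0.5,0,0,1.5,0,0,0,0.5,0,0,0,0,0,0,0.5])

```text
time_s: 17.8
ee_pos: [585.6, -162.5, 351.1]
tool_rot: [[-0.768, 0.07, 0.637], [0.055, 0.998, -0.043], [-0.638, 0.003, -0.77]]
force: [0.2, 0.3, -1.0]
width: 0.498
```

```bash
python3 look.py w20
python3 - <<'E'
from h import *
w=grab("wrist");print(proj(w,[W(-24.5,0.2,344)]))
T=tilt(40);plan([(W(-24.5,0.2,344)+27*T[:,2],T,4,.5)])
E
```

```text
17.8 [ 585.57  -162.455  351.073] [-34.06    0.657 351.073] [-0.57  -0.279  2.024  0.436  0.817 -2.276] [ 0.207  0.328 -0.971] 0.4981865637837327
[[-0.768  0.07   0.637]
 [ 0.055  0.998 -0.043]
 [-0.638  0.003 -0.77 ]]
[[483.864  59.072]
 [153.265  76.754]
 [316.906 312.505]]
[[316.54111032 294.25967701]]
4 rows
-0.03, 0, 1.02, 0, -0.01, 0, 0.5, -0.02, -0.01, 1.01, 0, 0, 0, 0.5, -0.03, 0, 1.02, 0, -0.01, -0.01, 0.5, -0.02, 0, 1.02, 0.01, 0, 0, 0.5
```

View pics/w20.png

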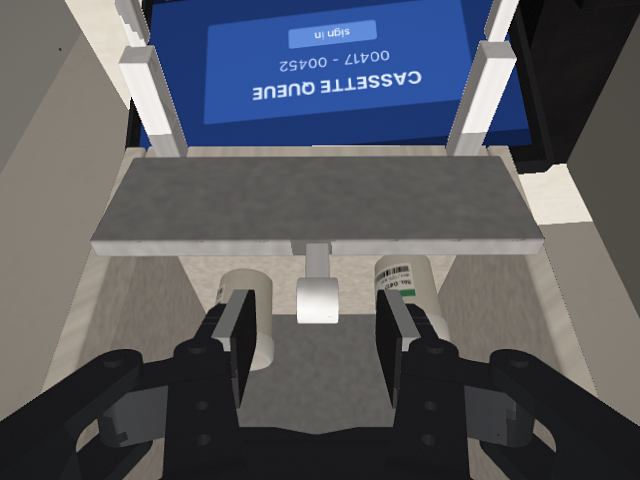

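Bar at (317,300), right on the predicted line. Advance 40 mm, then look before closing.

Request:
move_arm(plan=[0,0,1.0,0,0,0,0.5,0,0,1.0,0,0,0,0.5,0,0,1.0,0,0,0,0.5,0,0,1.0,0,0,0,0.5,0,0,0,0,0,0,0.5])

```text
time_s: 18.4
ee_pos: [611.1, -164.5, 321.8]
tool_rot: [[-0.766, 0.07, 0.639], [0.055, 0.998, -0.044], [-0.64, 0.001, -0.768]]
force: [-1.2, 0.2, -0.3]
width: 0.498
```

```bash
python3 look.py w21
python3 - <<'E'
from h import *
T=grab("top")
a=T["pixels"][:,:,::-1][180:380,180:410];cv2.imwrite('pics/t21z.png',cv2.resize(a,None,fx=3,fy=3,interpolation=cv2.INTER_CUBIC))
E
```

```text
18.4 [ 611.142 -164.544  321.753] [ -8.404   0.367 321.753] [-0.544 -0.199  2.012  0.448  0.742 -2.285] [-1.164  0.245 -0.296] 0.4983310758855876
[[-0.766  0.07   0.639]
 [ 0.055  0.998 -0.044]
 [-0.64   0.001 -0.768]]
[[520.108  44.027]
 [121.672  65.641]
 [318.199 361.388]]
```

View pics/w21.png

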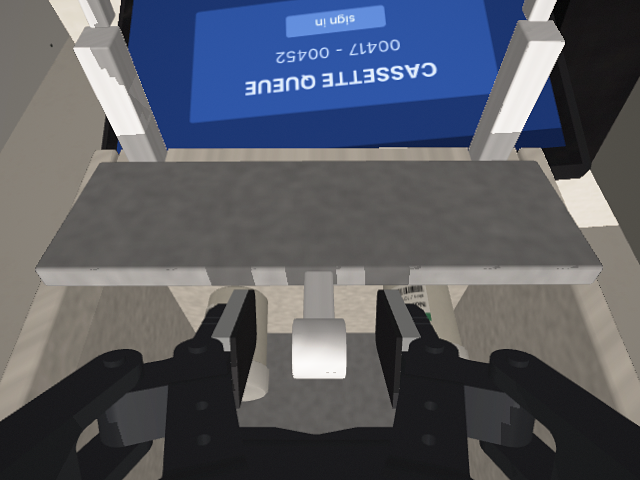

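View pics/t21z.png

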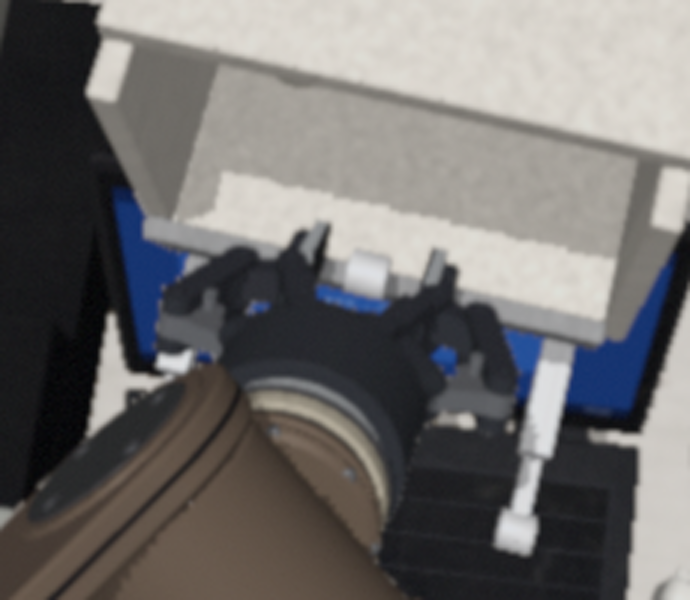

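Request:
move_arm(plan=[0,0,0,0,0,0,0,0,0,0,0,0,0,0,0,0,0,0,0,0,0,0,0,0,0,0,0,0])

```text
time_s: 18.9
ee_pos: [611.2, -163.7, 325.1]
tool_rot: [[-0.764, 0.069, 0.642], [0.054, 0.998, -0.043], [-0.643, 0.002, -0.766]]
force: [-1.0, 5.4, 1.5]
width: 0.173
```

```bash
python3 look.py w22
```

```text
18.9 [ 611.204 -163.712  325.072] [ -8.401   1.201 325.072] [-0.543 -0.203  2.01   0.45   0.745 -2.285] [-0.992  5.414  1.546] 0.17325771693049946
[[-0.764  0.069  0.642]
 [ 0.054  0.998 -0.043]
 [-0.643  0.002 -0.766]]
[[516.454  39.178]
 [121.313  60.422]
 [315.66  351.689]]
```

View pics/w22.png

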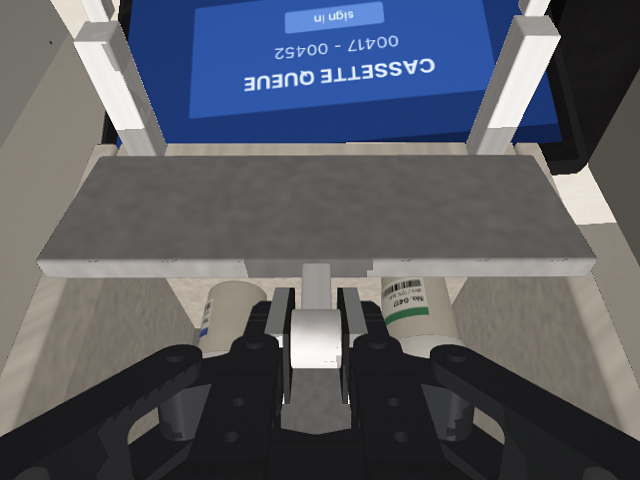

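Run:
```python
from h import *
s=read_state();R=np.array(s['tool_rot']);p=np.array(s['ee_pos'])
b=lambda a:np.array([-94*np.sin(a)-5*np.cos(a),0,253+94*np.cos(a)-5*np.sin(a)])
a0=.21
w=[]
for a in np.linspace(a0,1.57,21)[1:]:
    d=b(a)-b(a0);w.append((p+d[0]*HX+d[2]*HZ,R,1,0))
plan(w)
```

```text
20 rows
0.59, 0, -0.25, 0, 0, 0, 0, 0.6, 0, -0.21, 0, 0, 0, 0, 0.62, 0, -0.17, 0, 0, 0, 0, 0.63, 0, -0.12, 0, 0, 0, 0, 0.63, 0, -0.09, 0, 0, 0, 0, 0.64, 0, -0.03, 0, 0, 0, 0, 0.64, 0, 0, 0, 0, 0, 0, 0.64, 0, 0.05, 0, 0, 0, 0, 0.63, 0, 0.09, 0, 0, 0, 0, 0.63, 0, 0.13, 0, 0, 0, 0, 0.62, 0, 0.18, 0, 0, 0, 0, 0.6, 0, 0.22, 0, 0, 0, 0, 0.58, 0, 0.25, 0, 0, 0, 0, 0.57, 0, 0.3, 0, 0, 0, 0, 0.55, 0, 0.34, 0, 0, 0, 0, 0.52, 0, 0.37, 0, 0, 0, 0, 0.49, -0.01, 0.4, 0, 0, 0, 0, 0.47, 0, 0.44, 0, 0, 0, 0, 0.43, 0, 0.47, 0, 0, 0, 0, 0.41, 0, 0.5, 0, 0, 0, 0
```

Request:
move_arm(plan=[0.59,0,-0.25,0,0,0,0,0.6,0,-0.21,0,0,0,0,0.62,0,-0.17,0,0,0,0,0.63,0,-0.12,0,0,0,0,0.63,0,-0.09,0,0,0,0,0.64,0,-0.03,0,0,0,0,0,0,0,0,0,0,0])

```text
time_s: 19.65
ee_pos: [578.4, -161.6, 310.3]
tool_rot: [[-0.76, 0.071, 0.646], [0.055, 0.997, -0.045], [-0.648, 0.001, -0.762]]
force: [2.6, 6.5, 5.0]
width: 0.173
```

```bash
python3 look.py w23
```

```text
19.65 [ 578.41  -161.597  310.257] [-41.262   1.01  310.257] [-0.579 -0.276  2.098  0.487  0.741 -2.343] [2.551 6.549 5.004] 0.17314643630883247
[[-0.76   0.071  0.646]
 [ 0.055  0.997 -0.045]
 [-0.648  0.001 -0.762]]
[[499.423 122.049]
 [138.528 139.215]
 [316.383 420.292]]
```

View pics/w23.png

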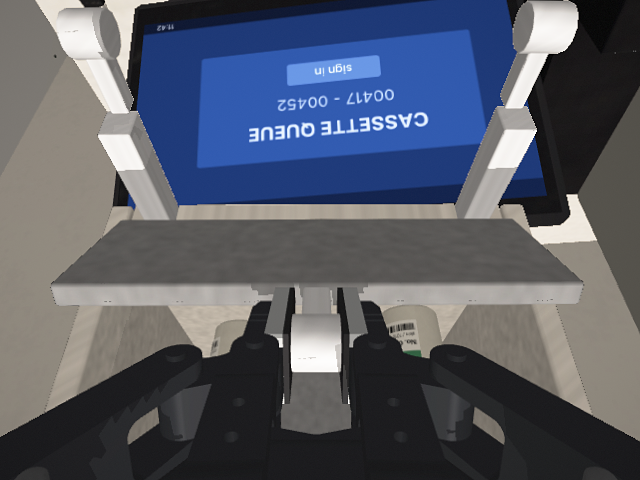

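Bar still at (316,343) between the pads, width steady, low force. Continue.

Request:
move_arm(plan=[0.64,0,0,0,0,0,0,0.64,0,0.05,0,0,0,0,0.63,0,0.09,0,0,0,0,0.63,0,0.13,0,0,0,0,0.62,0,0.18,0,0,0,0,0.6,0,0.22,0,0,0,0,0.58,0,0.25,0,0,0,0,0,0,0,0,0,0,0])

```text
time_s: 20.5
ee_pos: [550.7, -159.8, 276.4]
tool_rot: [[-0.761, 0.069, 0.645], [0.053, 0.998, -0.045], [-0.647, -0.0, -0.763]]
force: [-10.5, 8.2, 11.8]
width: 0.175
```

```bash
python3 look.py w24
```

```text
20.5 [ 550.705 -159.775  276.362] [-69.027   0.883 276.362] [-0.613 -0.318  2.192  0.536  0.713 -2.425] [-10.526   8.215  11.805] 0.1754096810704799
[[-0.761  0.069  0.645]
 [ 0.053  0.998 -0.045]
 [-0.647 -0.    -0.763]]
[[496.717 216.763]
 [142.136 229.642]
 [316.433 528.44 ]]
```

View pics/w24.png

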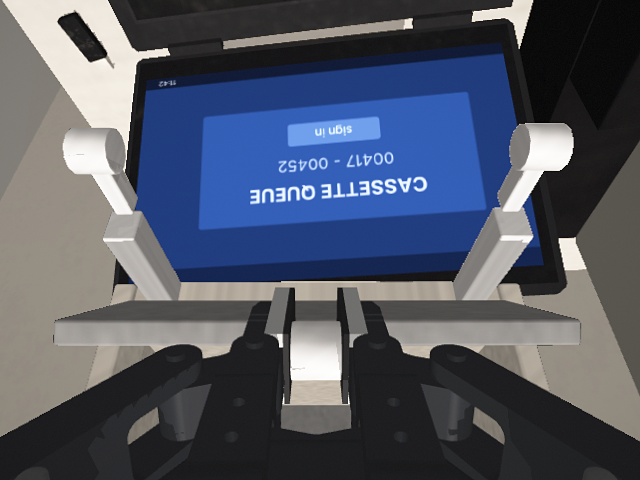

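Request:
move_arm(plan=[0.57,0,0.15,0,0,0,0,0.55,0,0.34,0,0,0,0,0.52,0,0.37,0,0,0,0,0.49,0,0.4,0,0,0,0,0,0,0,0,0,0,0])

```text
time_s: 21.05
ee_pos: [542.3, -159.2, 250.8]
tool_rot: [[-0.762, 0.07, 0.644], [0.054, 0.998, -0.044], [-0.645, 0.001, -0.764]]
force: [-4.3, 7.4, 7.4]
width: 0.178
```

```bash
python3 look.py w25
```

```text
21.05 [ 542.284 -159.186  250.846] [-77.469   0.88  250.846] [-0.623 -0.313  2.236  0.571  0.679 -2.475] [-4.346  7.384  7.367] 0.17829567172291547
[[-0.762  0.07   0.644]
 [ 0.054  0.998 -0.044]
 [-0.645  0.001 -0.764]]
[[503.455 272.483]
 [135.864 284.391]
 [316.845 610.906]]
```

View pics/w25.png

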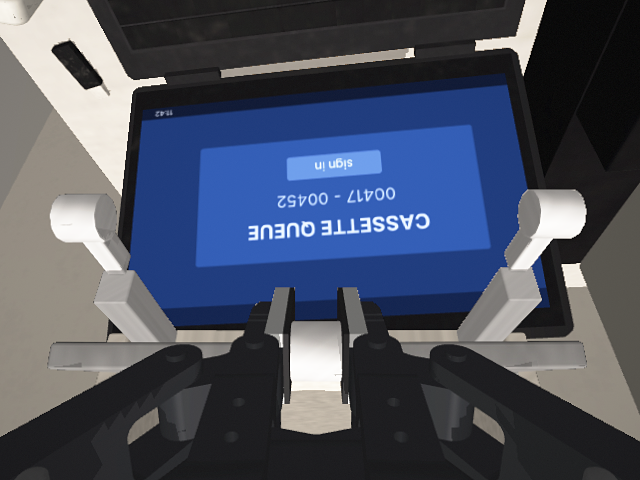

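Request:
move_arm(plan=[0.47,0,0.42,0,0,0,0,0.43,0,0.45,0,0,0,0,0.41,0,0.48,0,0,0,0,0,0,0,0,0,0,0,0,0,0,0,0,0,0])

```text
time_s: 21.6
ee_pos: [541.0, -159.1, 231.7]
tool_rot: [[-0.763, 0.07, 0.643], [0.054, 0.998, -0.044], [-0.645, 0.001, -0.765]]
force: [-0.8, 6.0, 2.6]
width: 0.173
```

Run:
```python
from h import *
np.set_printoptions(precision=1,suppress=True)
w=grab("wrist");S=grab("scene");T=grab("top");s=read_state()
print(w['s']['ee_pos'],L(w['s']['ee_pos']),s['time_s'],w['s']['width'],np.array(s['force']))
cv2.imwrite('pics/w26.png',w["pixels"][:,:,::-1])
a=T["pixels"][:,:,::-1][180:380,180:410];cv2.imwrite('pics/t26z.png',cv2.resize(a,None,fx=3,fy=3,interpolation=cv2.INTER_CUBIC))
for a in (1.3,1.4,1.5,1.57):
    P=[W(-66*np.sin(a),100,253+66*np.cos(a)),W(-66*np.sin(a)-10*np.cos(a),100,253+66*np.cos(a)-10*np.sin(a)),W(-94*np.sin(a)-5*np.cos(a),0,253+94*np.cos(a)-5*np.sin(a))]
    print(a,proj(w,P).tolist(),((proj(T,P)-180)*3)[2])
```

```text
[ 541.  -159.1  231.7] [-78.7   0.9 231.7] 21.75 0.17304216516853296 [-0.6  7.   4.2]
1.3 [[598.5329054877542, 421.04414048134333], [592.8453469352137, 391.10837168182115], [314.9036960614887, 412.3158764577313]] [335.6 460. ]
1.4 [[594.2059109593795, 401.15778584832253], [587.0703139645061, 372.26965972630194], [314.8762879035718, 378.8059975629228]] [335.6 466.7]
1.5 [[588.9503235581353, 382.06249649915065], [580.603607147159, 354.760679821666], [314.85812449693026, 347.9234806386796]] [336.  471.2]
1.57 [[584.8046383958683, 369.35826755673827], [575.7595181348261, 343.432367601267], [314.85068121188414, 328.19061384511565]] [336.6 473.1]
```

View pics/w26.png

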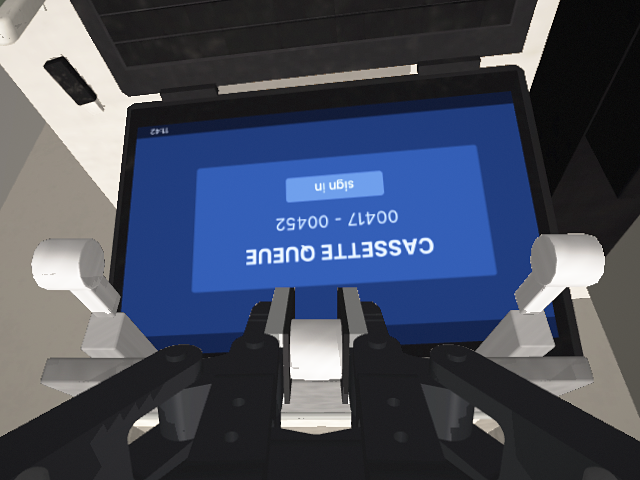

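View pics/t26z.png

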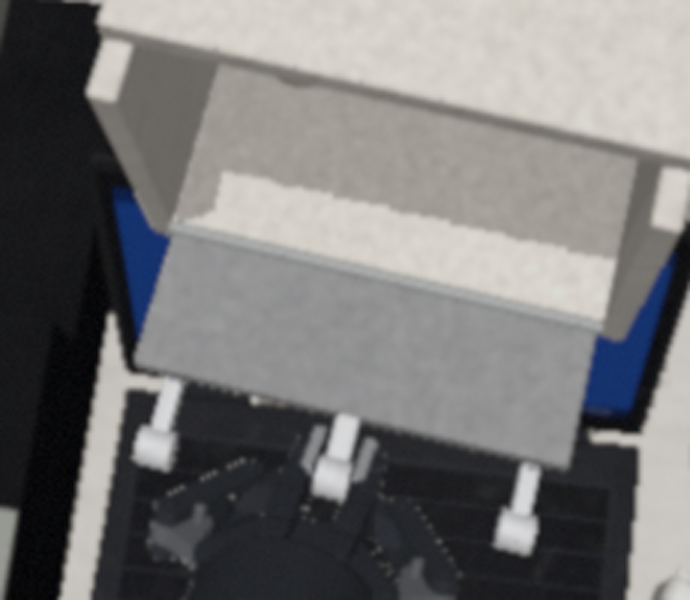

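Request:
move_arm(plan=[0.16,0,0.19,0,0,0,0,0.16,0,0.19,0,0,0,0,0.1,0,0.12,0,0,0,0,0,0,0,0,0,0,0,0,0,0,0,0,0,0])

```text
time_s: 22.25
ee_pos: [541.4, -159.1, 225.8]
tool_rot: [[-0.762, 0.07, 0.644], [0.054, 0.998, -0.044], [-0.645, 0.001, -0.764]]
force: [-0.3, 7.3, 4.9]
width: 0.173
```

Run:
```python
from h import *
np.set_printoptions(precision=1,suppress=True)
w=grab("wrist");s=read_state()
print(L(w['s']['ee_pos']),s['time_s'],w['s']['width'],np.array(s['force']))
cv2.imwrite('pics/w27.png',w["pixels"][:,:,::-1])
for a in (1.4,1.5,1.57,1.65):
    P=[W(-66*np.sin(a),100,253+66*np.cos(a)),W(-66*np.sin(a)-10*np.cos(a),100,253+66*np.cos(a)-10*np.sin(a)),W(-94*np.sin(a)-5*np.cos(a),0,253+94*np.cos(a)-5*np.sin(a))]
    print(a,proj(w,P).tolist())
```

```text
[-78.4   0.9 225.8] 22.3 0.17318614400777935 [-0.6  7.3  5.2]
1.4 [[600.6595532345589, 418.45033524078224], [593.248205889669, 388.4755380379424], [314.9013376667041, 398.8806976859265]]
1.5 [[595.1964148052707, 398.59981311249066], [586.5192872010487, 370.1885813852841], [314.8902587322623, 366.4516589606652]]
1.57 [[590.8842335033012, 385.3593381427784], [581.4787534948628, 358.3254627912445], [314.8872654627483, 345.67852388353845]]
1.65 [[585.5534276767611, 371.0466621483094], [575.475807320835, 345.81480066771996], [314.8882379847732, 324.09392690832817]]
```

View pics/w27.png

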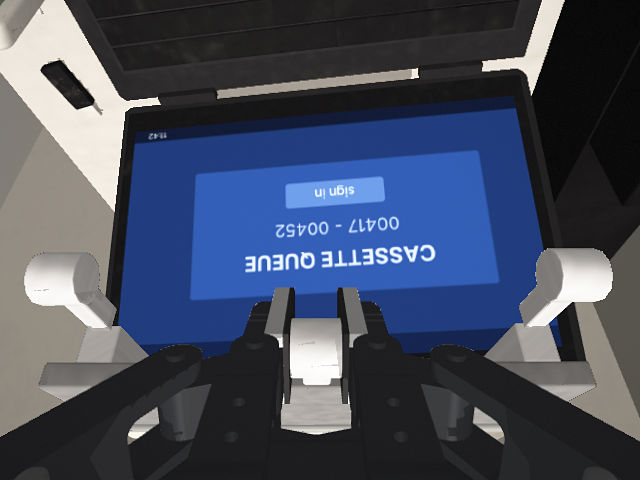

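Request:
move_arm(plan=[0,0,0,0,0,0,0.25,0,0,0,0,0,0,0.4,0,0,0,0,0,0,0.4,0,0,0,0,0,0,0.4,0,0,-1.0,0,0,0,0.4,0,0,-2.0,0,0,0,0.4,0,0,-3.0,0,0,0,0.4,0,0,-3.0,0,0,0,0.4,0,0,-3.0,0,0,0,0.4,0,0,0,0,0,0,0.4])

```text
time_s: 23.3
ee_pos: [463.2, -155.5, 320.9]
tool_rot: [[-0.76, 0.073, 0.646], [0.051, 0.997, -0.052], [-0.648, -0.006, -0.761]]
force: [0.6, -1.3, 0.1]
width: 0.401
```

Run:
```python
from h import *
np.set_printoptions(precision=1,suppress=True)
w=grab("wrist");S=grab("scene");T=grab("top");s=read_state()
print(w['s']['ee_pos'],L(w['s']['ee_pos']),s['time_s'],w['s']['width'],np.array(s['force']))
cv2.imwrite('pics/w28.png',w["pixels"][:,:,::-1])
a=T["pixels"][:,:,::-1][180:380,180:410];cv2.imwrite('pics/t28z.png',cv2.resize(a,None,fx=3,fy=3,interpolation=cv2.INTER_CUBIC))
a=S["pixels"][:,:,::-1][80:330,200:420];cv2.imwrite('pics/s28z.png',cv2.resize(a,None,fx=2.4,fy=2.4,interpolation=cv2.INTER_CUBIC))
for a in (1.4,1.5,1.57,1.65):
    P=[W(-66*np.sin(a),100,253+66*np.cos(a)),W(-66*np.sin(a)-10*np.cos(a),100,253+66*np.cos(a)-10*np.sin(a)),W(-94*np.sin(a)-5*np.cos(a),0,253+94*np.cos(a)-5*np.sin(a))]
    print(a,proj(w,P).tolist())
```

```text
[ 463.2 -155.5  320.9] [-156.6   -1.   320.9] 23.45 0.4010892153985135 [ 0.5  0.4 -1.3]
1.4 [[480.55513366688365, 284.44831691523495], [478.1528063050671, 269.2905475141823], [319.6482215512591, 259.98538035090365]]
1.5 [[478.78666814491976, 274.58543041482585], [475.92315894422103, 260.38427223447184], [319.66775576133745, 245.48954353415695]]
1.57 [[477.37103582068727, 268.0779327132859], [474.2230397441349, 254.6586448020779], [319.6772524688447, 236.18447470314536]]
1.65 [[475.59579167638856, 261.1025814814857], [472.16348511295604, 248.67112714115598], [319.6839991389941, 226.48046396240852]]
```

View pics/w28.png

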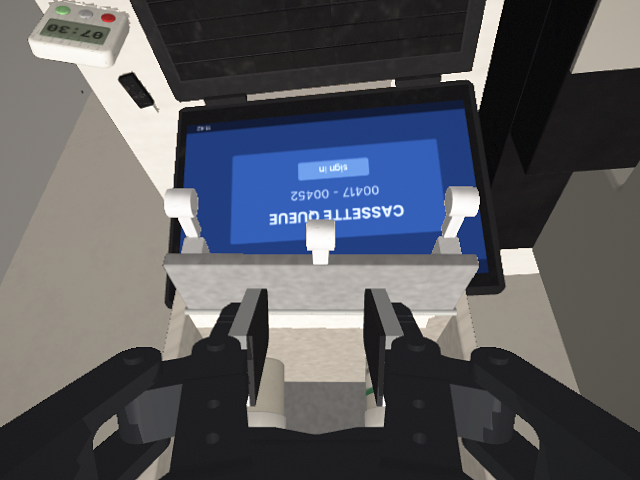

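View pics/t28z.png

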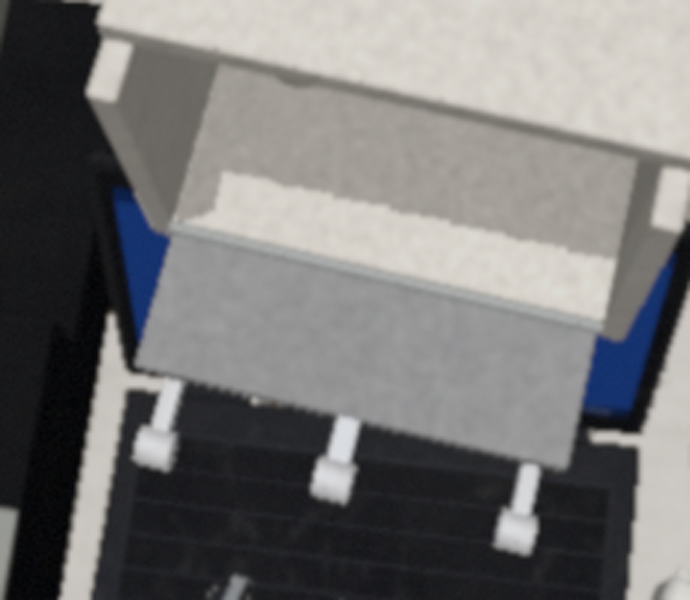

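View pics/s28z.png

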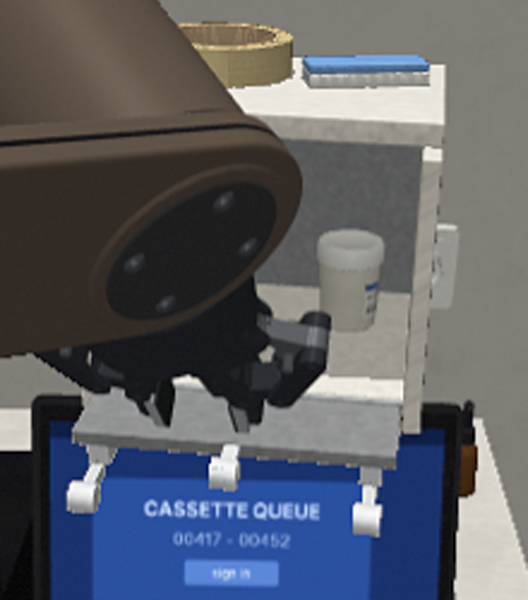

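```bash
python3 -c "
from cell import *
job_done();print(read_state()['time_s'])"
```

```text
the job is handed in; nothing more can be done
the job is handed in; nothing more can be done
```

I pulled both supports out with the flap still up, lowered the flap onto them and let go. I handed the job in at about 23.5 s of the 46 s allowed; no verdict was reported.

**Slip on the way:** The first hold on the flap's pull was too shallow. In the images the real fingertips sit about 28 mm behind where the stated tool frame puts them. The bar slipped to the tips at about 1.0 rad, with up to about 37 N on the wrist. I pushed the flap back up with the fingertips. They slid off with the flap at about 0.2 rad, where it stayed put. I then gripped about 27 mm deeper and lowered it smoothly, with readings up to about 18 N. I could not measure the flap's speed during that slip, but it never dropped freely.

**Last checks:**
- **Supports:** triangulated at about 65 mm (left) and 63 mm (right) out before lowering, and in the same place in the last top view.
- **Flap:** its edge lines match level (about 1.57 rad) in the wrist view. It looked the same in the top view before and after I let go.
- **Pots:** the right pot looked unmoved in the last scene view. The left pot was hidden behind the arm there, but was in place in the view just before the second grip.
- **Robot:** gripper about 120 mm clear of the flap's pull along the tool axis, with no contact force beyond sensor noise.

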